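Get the calliper out from under the totes

ROBOT

A 7-joint arm with a two-finger parallel gripper is mounted at the origin on the work surface. World frame = base frame: x ahead of the robot, y to its left, z up, the work surface at z = 0. Lengths are in m, angles in rad, forces in N, time in s.
With the tool pointing down it reaches from about 0.4 to 0.85 m from the base axis. Payload 10.4 kg.
Tool frame: the origin (TCP) lies at the very end of the fingers, on their centre line; the grasp point (between the pads) lies 19 mm behind it (manip.tcp_to_grasp is the distance from the TCP to the grasp point, in m); x points along the fingers, y is the direction in which the jaws open and shut, and the axes are right-handed (so a half turn about x gives the same grasp; the last joint's range is limited). The gripper opens to 85 mm and grips with 20 to 120 N. Pads are 22 mm wide; open, the fingers measure 114 mm over their backs; the gripper's body (76 mm by 85 mm) begins 54 mm behind the grasp point. The pads swing forward as they close: fully open they stand 13 mm farther back than shut.
Start: joints at [1.268, 0.332, -0.065, 1.46, 0.022, 1.35, -0.088], TCP at [0.173, -0.601, 0.231] pointing down, gripper open.
Joint ranges: [-2.6, 2.6], [-0.5, 2.12], [-1.47, 1.34], [0.16, 2.42], [-1.27, 4.41], [0.06, 2.06], [-2.6, 2.6]. Speed limits (rad/s): [2.22, 2.22, 2.79, 2.79, 3.14, 3.14, 3.14].

INTERFACE

Orientations are given as a unit quaternion [x, y, z, w].
In Python, from workcell import manip, cams, hand_in gives the robot as it stands.
- The arm moves only by the shell command python3 -m handwheel 'ROWS' [FORCE]. ROWS is text: rows parted by semicolons, each of 7 numbers parted by spaces: the shift along the tool's x, y, z in mm, then the turn, a rotation vector about the tool's x, y, z in rad, then the finger opening in mm, from 0 to 85.4. A call has 1 to 8 rows; each row shifts and turns the commanded pose from where the row before left it, along the tool's axes as they then stand; what a row does not reach is not made up. A row lasts 1/10 s, in which the tool goes at most 50 mm and 8.59 degrees, less where a joint would pass 70% of its speed; a pose out of reach is approached as far as the arm can. A call with a gripper value outside its range is refused whole. The fingers move at their own pace and stop on an object; FORCE is the grip in N (left out, the last holds). Time passes only in rows, so rows that do not move let the fingers close. It gives the time, the measured TCP pose, the force and the opening at its end, in the units of the state.
- manip.get_obs(): the state, without advancing time (a new reading comes with each control period).
- cams.camera(name): name is "scene" or "top" or "wrist"; returns a dict with "color" (400x640x3 uint8, blue, green, red), "depth" (400x640 float32, m along the optical axis (not along the pixel's ray), 0 where there is no reading), "camera_matrix" (3x3 intrinsics, pixels), "distortion" ([k1, k2, p1, p2, k3] as OpenCV has them; the pictures are not rectified), "origin" and "attitude" of the camera in the world; the wrist camera has in their place "T_tool_cam" (4x4, takes a point from camera to tool coordinates, whose origin is the TCP and whose axes are the tool frame's). Camera axes: x right, y down, z forward; pixel columns grow to the right and rows downward; lengths in m; the calibration is good to about 2 mm. A picture is of the moment at which its call begins: read the wrist's pose just before it.
- hand_in(): hands the job in, once; it reports no verdict.
Trained networks look in the newest picture that a camera, given by its name, has taken for a name from the list of things; names that differ only in an ending like _2 or _b are one class to them, and where a whole thing is asked for, a point or a joint stands for the part that bears it (a point fixed in the world has none). Each returns a list of dicts, best first, with "conf" (0 to 1); they miss things now and then, are a little off and sometimes report something else, mostly with a low value. They report only what shows in the picture. A call takes as long as a camera call. They do not tell look-alikes from the thing itself.
- cams.recognise(camera, thing): "box" ([left, top, width, height] in pixels, round what is visible of it).
- cams.outline_of(camera, thing): "region" (400x640 bool, what is visible of it) and "box" ([left, top, width, height] in pixels, round what is visible of it).
The state is a dict: "clock": time; "joint_pos": joint angles; "joint_velocities": joint speeds; "tau": joint torques, N m; "position": TCP position; "ee_rot": TCP orientation; "ft_force": force on the tool from outside, world axes, zero at the start; "torque": the same for the moment, N m; "grip_width": opening from 0.0 (shut) to 1.0 (fully open).
Only numpy, scipy, OpenCV 4.12 (cv2) and the standard library are available. Lean on these libraries where they do the work, as an engineer would, in place of code of your own. Each camera call takes 0.05 s, during which the arm holds its last target.

TASK

The measuring calliper lies in the bottom of the blue base crate, trapped under the two grey totes. Set both totes aside on the green draining board, then take the calliper out and lay it flat inside the steel instrument tray, and then put each tote back on the bay of the crate that it came from, properly seated between the corner lugs. Set things down gently, without dropping or tipping them, and leave the mug and the white bottle where they stand.

Things in the scene. Friction and masses are not known exactly. Their poses are not given: they have to be found in the camera images.
- jar_tote: Grey tote with six white-lidded jars, 180 (x) x 110 (y) x 75 mm, 0.45 kg +-30%, seated on one bay of the crate. Origin: centre of underside, z up. Grip: black handle bar along its x over its middle, 120 mm long, 18 mm wide (y), from 91 to 115 mm above the origin. Contents end 65 mm up. A half turn makes no difference.
- weight_tote: Grey tote with six steel test weights in black foam, 180 (x) x 110 (y) x 75 mm, 0.6 kg +-30%, seated on one bay of the crate. Origin: centre of underside, z up. Grip: black handle bar along its x over its middle, 120 mm long, 18 mm wide (y), from 91 to 115 mm above the origin. Contents end 65 mm up. A half turn makes no difference.
- calliper: Aluminium calliper, rigid (slide clamped), 235 (x) x 90 mm (y), 0.18 kg, flat in the crate, its x near the crate's +y. Origin: plan centre, underside, z up. Bar: 18 mm wide along y = -30 mm. Jaws: from the bar to y = +45 mm at x = 26 and 112 mm. Grip: black slide, 30 mm wide (y), 22 mm high, x = -38 to +31 mm, y = -30 mm; grip across it near x = -8 mm, clear of the jaw. It shows between the totes.
- base_crate: Blue crate, fixed, 216 (x) x 300 mm (y). Origin: centre of underside on the bench. Inside 160 x 284 mm, floor top at z = 6 mm. Bays at y = +80 and y = -80 mm: a seated tote's origin is there at x = 0, z = 42 mm (on the long rims), its x along the crate's x. Leaning lugs 15 mm high at the bay corners leave 2 mm play at the rim, 7 mm at their tops, and centre a tote that is lowered.
- drain_board: Green flat draining board, fixed, 320 (x) x 200 mm (y), left or right of the crate. Origin: centre of its underside on the bench; flat top at z = 18 mm. Side area for the totes: both fit side by side, each with its x along the board's y, at x = +72 and x = -72 mm of the board.
- instrument_tray: Shallow steel tray, fixed, on the other side of the crate from the board. Inside 300 (x) x 150 mm (y), sides 15 mm high with a 10 mm rim turned outwards. Origin: centre of its underside on the bench; floor top at z = 3 mm. The calliper fits flat along the tray's x, either way round, with about 30 mm play each way.
- mug: White ceramic mug, 76 mm across, 85 mm high, standing beyond the base crate; not to be moved. Origin: centre of its underside.
- spray_bottle: White round bottle with a grey cap, 60 mm across, 140 mm high, standing beyond the base crate; not to be moved. Origin: centre of its underside.
There are look-alikes about, which are no part of the job. What is shaped like the weight_tote but red is not meant.

How it is judged:
On the way, in this order (a step that is already met when the one before it is completed fails the run):
1. both totes stand upright on the draining board (x of jar_tote in the frame of drain_board between -0.15 and 0.15 m and y of jar_tote in the frame of drain_board between -0.09 and 0.09 m and z of jar_tote in the frame of drain_board between 0.012 and 0.024 m and angle between each of jar_tote, weight_tote's own z axis and vertical below 0.06 rad and linear speed of each of jar_tote, weight_tote below 0.03 m/s and angular speed of each of jar_tote, weight_tote below 0.3 rad/s and x of weight_tote in the frame of drain_board between -0.15 and 0.15 m and y of weight_tote in the frame of drain_board between -0.09 and 0.09 m and z of weight_tote in the frame of drain_board between 0.012 and 0.024 m), for 0.2 s.
2. the calliper lies flat in the instrument tray while both totes are still on the draining board (all of step 1 and x of calliper in the frame of instrument_tray between -0.04 and 0.04 m and y of calliper in the frame of instrument_tray between -0.035 and 0.035 m and z of calliper in the frame of instrument_tray between -0.002 and 0.009 m and angle between calliper's own z axis and vertical below 0.05 rad and linear speed of calliper below 0.03 m/s and angular speed of calliper below 0.3 rad/s), for 0.2 s.
At the end, for the whole second after the job is handed in: Calliper flat on the floor of the instrument tray (middle within 40 mm along, 35 mm across); each tote seated level on the rims of the bay it started from, within 10 mm of its starting place and 0.08 rad of square, either way round; all released and at rest (x of calliper in the frame of instrument_tray between -0.04 and 0.04 m and y of calliper in the frame of instrument_tray between -0.035 and 0.035 m and z of calliper in the frame of instrument_tray between -0.002 and 0.009 m and angle between calliper's own z axis and vertical below 0.05 rad and linear speed of each of calliper, jar_tote, weight_tote below 0.03 m/s and angular speed of each of calliper, jar_tote, weight_tote below 0.3 rad/s and distance of each of jar_tote, weight_tote from where it was at the start of the episode below 0.01 m and angle between the x axis of each of jar_tote, weight_tote and the x axis of base_crate, either way round below 0.08 rad and angle between each of jar_tote, weight_tote's own z axis and vertical below 0.04 rad and z of jar_tote in the frame of base_crate between 0.037 and 0.046 m and z of weight_tote in the frame of base_crate between 0.037 and 0.046 m); the robot touches nothing.
It fails at once if the jar tote is dropped or tipped over ((contact force between the fingers and jar_tote below 0.1 N and linear speed of jar_tote above 0.6 m/s) or angle between jar_tote's own z axis and vertical above 0.6 rad).
It fails at once if the weight tote is dropped or tipped over ((contact force between the fingers and weight_tote below 0.1 N and linear speed of weight_tote above 0.6 m/s) or angle between weight_tote's own z axis and vertical above 0.6 rad).
It fails at once if the calliper is dropped or tipped over ((contact force between the fingers and calliper below 0.1 N and linear speed of calliper above 0.6 m/s) or angle between calliper's own z axis and vertical above 0.6 rad).
It fails at once if the mug or the white bottle is pushed out of its place (distance of any of mug, spray_bottle from where it was at the start of the episode above 0.03 m).
It also fails if it takes over 136 s, if anything falls off the work surface, if the arm or the gripper's body presses on something with over 40 N, if the wrist force passes 120 N, or if a joint passes its speed limit or range.

## Working session

There is one attempt and no reset: what is moved stays moved. The work goes in short steps, Python scripts to look and compute and a shell command to move; the robot and the scene stay as the last step left them, time stands still between calls to the robot, and variables do not carry over. Pictures are saved under pics/ and viewed, and the job is handed in when it is done.

```bash
ls; mkdir -p pics; cat > h.py <<'E'
import numpy as np, cv2
from scipy.spatial.transform import Rotation as R
from workcell import manip, cams, hand_in
def pose(c,o=None):
    if 'T_tool_cam' in c:
        T=np.eye(4);T[:3,:3]=R.from_quat(o['ee_rot']).as_matrix();T[:3,3]=o['position'];return T@np.array(c['T_tool_cam'])
    T=np.eye(4);a=np.array(c['attitude'],float)
    T[:3,:3]=a if a.shape==(3,3) else R.from_quat(a).as_matrix()
    T[:3,3]=c['origin'];return T
def cloud(c,o=None):
    h,w=c['depth'].shape
    u,v=np.meshgrid(np.arange(w),np.arange(h))
    p=cv2.undistortPoints(np.stack([u,v],-1).reshape(-1,1,2).astype(np.float64),np.array(c['camera_matrix'],float),np.array(c['distortion'],float)).reshape(h,w,2)
    d=c['depth'].astype(float)
    P=np.stack([p[...,0]*d,p[...,1]*d,d],-1)
    T=pose(c,o);X=P@T[:3,:3].T+T[:3,3];X[d<=0]=np.nan
    return X
def st():
    o=manip.get_obs();print('t',round(o['clock'],2),'p',np.round(o['position'],4),'R\n',np.round(R.from_quat(o['ee_rot']).as_matrix(),3),'F',np.round(o['ft_force'],1),'g',round(o['grip_width'],3),'q',np.round(o['joint_pos'],2));return o
E
python3 - <<'E'
from h import *
o=st()
for n in ['scene','top','wrist']:
    c=cams.camera(n);cv2.imwrite(f'pics/{n}0.png',c['color'])
    print(n,{k:(np.round(v,3).tolist() if k not in('color','depth') else v.shape) for k,v in c.items()})
E
```

```text
pics
t 0.0 p [ 0.1725 -0.6003  0.2305] R
 [[-0.     0.276 -0.961]
 [ 0.001 -0.961 -0.276]
 [-1.    -0.001  0.   ]] F [ 0.1  0.7 -0.4] g 1.004 q [ 1.27  0.33 -0.06  1.46  0.02  1.35 -0.09]
scene {'color': (400, 640, 3), 'depth': (400, 640), 'camera_matrix': [[414.162, 0.0, 326.358], [0.0, 414.162, 201.589], [0.0, 0.0, 1.0]], 'distortion': [-0.057, 0.0, 0.0, 0.0, 0.0], 'origin': [0.898, -0.534, 0.839], 'attitude': [0.886, 0.297, -0.121, -0.334]}
top {'color': (400, 640, 3), 'depth': (400, 640), 'camera_matrix': [[383.37, 0.0, 323.65], [0.0, 383.37, 201.441], [0.0, 0.0, 1.0]], 'distortion': [-0.072, 0.0, 0.0, 0.0, 0.0], 'origin': [0.295, 0.023, 0.942], 'attitude': [-0.695, 0.712, -0.073, 0.07]}
wrist {'color': (400, 640, 3), 'depth': (400, 640), 'camera_matrix': [[277.895, 0.0, 321.197], [0.0, 277.895, 195.618], [0.0, 0.0, 1.0]], 'distortion': [-0.012, 0.0, 0.0, 0.0, 0.0], 'T_tool_cam': [[-0.001, -0.302, 0.953, -0.143], [1.0, -0.0, 0.001, -0.001], [0.0, 0.953, 0.302, -0.076], [0.0, 0.0, 0.0, 1.0]]}
```

View pics/top0.png

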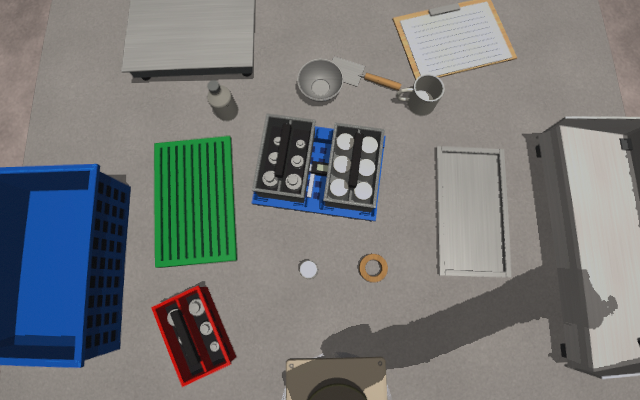

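View pics/scene0.png

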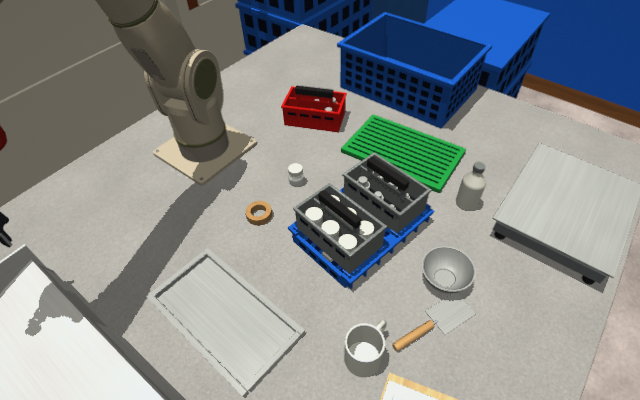

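```bash
python3 - <<'E'
from h import *
for n in ['top','scene']:
    c=cams.camera(n);X=cloud(c)
    for t in ['jar_tote','weight_tote','calliper','base_crate','drain_board','instrument_tray','mug','spray_bottle']:
        for r in cams.outline_of(n,t)[:3]:
            m=r['region'];P=X[m];P=P[~np.isnan(P[:,0])]
            zt=np.percentile(P[:,2],95) if len(P) else 0
            rect=cv2.minAreaRect((P[:,:2]*1000).astype(np.float32)) if len(P)>3 else None
            print(n,t,round(r['conf'],2),r['box'],m.sum(),'med',np.round(np.median(P,0),3) if len(P) else'','z95',round(zt,3),[np.round(a,1).tolist() for a in rect] if rect else '')
E
```

```text
top jar_tote 0.61 [323.6, 122.1, 59.5, 88.8] 4293 med [ 0.543 -0.051  0.105] z95 0.157 [[573.4, -60.9], [125.5, 236.9], 80.5]
top weight_tote 0.7 [253.3, 111.1, 65.4, 93.0] 4369 med [0.573 0.104 0.088] z95 0.157 [[604.7, 114.9], [143.5, 240.1], 80.6]
top weight_tote 0.7 [153.6, 285.3, 82.5, 103.8] 5165 med [0.18  0.314 0.052] z95 0.115 [[176.5, 333.1], [203.1, 152.5], 25.5]
top calliper 0.69 [308.7, 164.7, 22.8, 32.4] 338 med [0.562 0.037 0.026] z95 0.031 [[545.4, 31.1], [47.8, 96.4], 84.8]
top drain_board 0.88 [151.2, 135.9, 84.8, 129.4] 9936 med [0.491 0.338 0.018] z95 0.021 [[501.8, 342.1], [327.9, 201.3], 4.4]
top instrument_tray 0.67 [435.4, 146.6, 74.9, 128.1] 8995 med [ 0.451 -0.355  0.004] z95 0.017 [[461.4, -356.8], [186.3, 335.8], 86.7]
top instrument_tray 0.21 [322.5, 124.0, 62.1, 83.4] 4352 med [ 0.543 -0.051  0.105] z95 0.157 [[573.6, -60.3], [130.0, 237.1], 80.0]
top mug 0.93 [394.3, 73.8, 49.8, 41.5] 1234 med [ 0.754 -0.245  0.047] z95 0.085 [[758.5, -236.8], [100.0, 79.4], 56.9]
top spray_bottle 0.87 [210.8, 83.1, 28.4, 36.3] 813 med [0.726 0.26  0.09 ] z95 0.14 [[773
[... 988 characters left out ...]
 0.019] z95 0.022 [[493.9, 300.4], [337.0, 347.4], 4.4]
scene base_crate 0.9 [289.0, 189.8, 146.2, 98.6] 2268 med [ 0.639 -0.089  0.039] z95 0.053 [[551.7, 46.2], [339.4, 247.0], 80.2]
scene drain_board 0.89 [340.8, 115.1, 124.8, 76.7] 4664 med [0.513 0.339 0.019] z95 0.022 [[500.1, 320.6], [318.4, 299.0], 3.8]
scene instrument_tray 0.94 [147.0, 250.0, 159.0, 144.5] 11326 med [ 0.471 -0.358  0.004] z95 0.017 [[449.4, -349.8], [183.8, 342.6], 86.6]
scene mug 0.97 [344.6, 318.0, 41.7, 57.2] 1838 med [ 0.752 -0.238  0.042] z95 0.085 [[759.5, -238.8], [97.3, 75.8], 54.1]
scene spray_bottle 0.77 [456.9, 162.3, 29.0, 48.2] 962 med [0.743 0.249 0.08 ] z95 0.139 [[730.4, 320.4], [63.6, 170.3], 12.1]
```

Top view: the grey weight tote (285,160) is the meant one (six steel weights, seated on the crate). The red one (193,335) is the look-alike. The jar tote is at (354,165), the board (195,200), the tray (473,210), and a calliper glimpse (318,175). Next I'll fit precise poses.

```bash
cat > fit.py <<'E'
from h import *
def rect(P):
    r=cv2.minAreaRect((P[:,:2]*1000).astype(np.float32));return [np.round(a,1).tolist() for a in r]
def bars(X,zlo=0.145,zhi=0.165,roi=((0.4,0.75),(-0.2,0.25))):
    m=(X[...,2]>zlo)&(X[...,2]<zhi)&(X[...,0]>roi[0][0])&(X[...,0]<roi[0][1])&(X[...,1]>roi[1][0])&(X[...,1]<roi[1][1])
    n,l,s,_=cv2.connectedComponentsWithStats(m.astype(np.uint8))
    for i in range(1,n):
        if s[i,4]<60: continue
        P=X[l==i]
        # keep dark px only handled by z; PCA axis
        d=P[:,:2]-P[:,:2].mean(0);U=np.linalg.svd(d,full_matrices=False)[2][0]
        U=U*np.sign(U[0] if abs(U[0])>.5 else U[1]);t=d@U
        c=P[:,:2].mean(0)+U*(t.max()+t.min())/2
        print('bar',s[i].tolist(),'c',np.round(c,4),'ang',round(float(np.arctan2(U[1],U[0])),3),'len',round(np.ptp(t),3),'w',round(np.ptp(d@[-U[1],U[0]]),3),'z',round(np.median(P[:,2]),4))
E
python3 - <<'E'
from fit import *
for n in ['top','scene']:
    c=cams.camera(n);X=cloud(c);print(n);bars(X)
    if n=='top':
        bgr=c['color'].astype(int)
        g=(bgr[...,1]>bgr[...,0]+40)&(bgr[...,1]>bgr[...,2]+40)&(X[...,2]<.03);print('board',rect(X[g]))
        # tray rim
        m=(X[...,2]>0.010)&(X[...,2]<.022)&(X[...,1]<-0.22)&(X[...,1]>-.47)&(X[...,0]>.25)&(X[...,0]<.66);print('trayrim',rect(X[m]),m.sum())
        # rims of totes
        for lo,hi in((-.14,.03),(.03,.2)):
            m=(X[...,2]>0.108)&(X[...,2]<.125)&(X[...,1]<hi)&(X[...,1]>lo)&(X[...,0]>.4)&(X[...,0]<.75);print('rim',rect(X[m]),m.sum())
        b=(bgr[...,0]>bgr[...,2]+40)&(X[...,0]>.4)&(X[...,0]<.75)&(abs(X[...,1])<.25)&(X[...,2]>.02)&(X[...,2]<.06);print('crate',rect(X[b]),b.sum())
        cv2.imwrite('pics/crop1.png',cv2.resize(c['color'][105:225,240:400],None,fx=5,fy=5,interpolation=cv2.INTER_CUBIC))
E
```

```text
top
bar [274, 123, 17, 54, 476] c [0.5761 0.105 ] ang -0.166 len 0.121 w 0.019 z 0.1566
bar [348, 133, 15, 54, 460] c [ 0.549  -0.0518] ang -0.169 len 0.12 w 0.018 z 0.1568
board [[502.7, 346.4], [327.0, 207.6], 4.0]
trayrim [[457.0, -352.6], [179.3, 328.3], 86.6] 2145
rim [[550.0, -52.1], [116.6, 188.0], 80.3] 981
rim [[576.7, 106.1], [117.5, 188.0], 80.4] 1004
crate [[562.8, 26.6], [300.1, 217.7], 80.4] 1475
scene
bar [367, 157, 43, 32, 414] c [0.5761 0.1018] ang -0.16 len 0.119 w 0.021 z 0.1562
bar [319, 190, 43, 36, 464] c [ 0.5497 -0.0556] ang -0.165 len 0.12 w 0.021 z 0.1567
```

View pics/crop1.png

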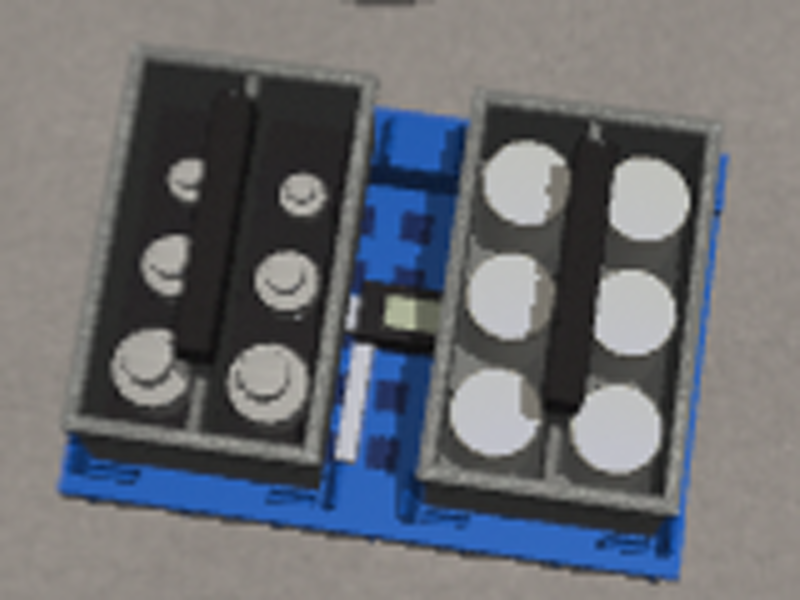

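The crop confirms it: the left tote has six steel weights in black foam, the right one six white lids. The calliper slide shows at crop (395,315). Next I'll refine the board and tray.

```bash
cat >> fit.py <<'E'
def box(P,a,q=1.0):
    u=np.array([np.cos(a),np.sin(a)]);v=np.array([-u[1],u[0]])
    s=P[:,:2]@u;t=P[:,:2]@v;l=np.percentile(s,[q,100-q]);k=np.percentile(t,[q,100-q])
    return np.round(u*l.mean()+v*k.mean(),4),np.round([np.ptp(l),np.ptp(k)],4)
def to(o,x,y,z,yaw):
    "deltas in tool axes from current pose (shift first, then turn)"
    M=R.from_quat(o['ee_rot']).as_matrix();d=M.T@(np.array([x,y,z])-o['position'])*1000
    T=np.array([[0,np.cos(yaw),np.sin(yaw)],[0,np.sin(yaw),-np.cos(yaw)],[-1,0,0]])
    print('shift mm',np.round(d,1),'turn',np.round(R.from_matrix(M.T@T).as_rotvec(),3))
E
python3 - <<'E'
from fit import *
for n in ['top','scene']:
    c=cams.camera(n);X=cloud(c);bgr=c['color'].astype(int)
    g=(bgr[...,1]>bgr[...,0]+40)&(bgr[...,1]>bgr[...,2]+40)&(X[...,2]>.014)&(X[...,2]<.022);P=X[g];print(n,'board',rect(P),box(P,.07,.3),np.median(P[:,2]))
    m=(X[...,2]>0.010)&(X[...,2]<.022)&(X[...,1]<-0.22)&(X[...,1]>-.47)&(X[...,0]>.25)&(X[...,0]<.66);P=X[m];print('tray',rect(P),box(P,-.059,.5))
o=st();to(o,.576,.1035,.30,1.405)
E
```

```text
top board [[498.8, 342.2], [319.1, 200.2], 4.2] (array([0.4985, 0.3422]), array([0.3162, 0.1984])) 0.017989389593864313
tray [[457.3, -352.9], [179.7, 328.6], 86.4] (array([ 0.457 , -0.3527]), array([0.3255, 0.1779]))
scene board [[498.3, 342.3], [319.4, 204.5], 4.3] (array([0.4985, 0.3416]), array([0.3172, 0.199 ])) 0.019058091186407333
tray [[456.2, -353.3], [177.8, 328.9], 86.6] (array([ 0.4564, -0.3536]), array([0.326 , 0.1761]))
t 1.25 p [ 0.1726 -0.6007  0.2313] R
 [[ 0.     0.276 -0.961]
 [-0.    -0.961 -0.276]
 [-1.     0.    -0.   ]] F [ 0.6  0.4 -0.6] g 1.002 q [ 1.27  0.33 -0.06  1.46  0.02  1.35 -0.09]
shift mm [ -68.7 -565.4 -582.2] turn [-2.696  0.    -0.   ]
```

```bash
python3 -m handwheel '-20 -10 -10 0 0 0 85;-20 -28 -29 0 0 0 85;-20 -28 -29 0 0 0 85;-9 -28 -29 0 0 0 85;0 -28 -29 0 0 0 85;0 -28 -29 0 0 0 85;0 -28 -29 0 0 0 85;0 -28 -29 0 0 0 85' 40
python3 -m handwheel '0 -28 -29 0 0 0 60;0 -28 -29 0 0 0 60;0 -28 -29 0 0 0 60;0 -28 -29 0 0 0 60;0 -28 -29 0 0 0 60;0 -28 -29 0 0 0 60;0 -28 -29 0 0 0 60;0 -28 -29 0 0 0 60'
python3 -m handwheel '0 -28 -29 0 0 0 60;0 -28 -29 0 0 0 60;0 -28 -29 0 0 0 60;0 -26 -27 0 0 0 60;0 -15 -15 0 0 0 60;0 -6 -6 0 0 0 60'
python3 - <<'E'
from fit import *
o=st();to(o,.576,.1035,.30,1.405)
E
```

```text
clock: 2.05
position: [0.321, -0.3424, 0.3006]
ee_rot: [0.7, 0.098, -0.7, 0.099]
ft_force: [0.7, -0.7, 0.0]
grip_width: 0.994
clock: 2.85
position: [0.4821, -0.0631, 0.3007]
ee_rot: [0.7, 0.098, -0.7, 0.099]
ft_force: [0.7, -0.9, 0.1]
grip_width: 0.703
clock: 3.45
position: [0.5754, 0.1012, 0.3]
ee_rot: [-0.7, -0.1, 0.7, -0.099]
ft_force: [-0.6, -0.3, 0.6]
grip_width: 0.704
t 3.45 p [0.5754 0.1012 0.3   ] R
 [[-0.001  0.279 -0.96 ]
 [ 0.001 -0.96  -0.279]
 [-1.    -0.001  0.   ]] F [-0.6 -0.3  0.6] g 0.704 q [ 0.37  0.3  -0.78  1.43  0.21  1.49 -1.69]
shift mm [-0.  -2.1 -1.2] turn [-2.693e+00 -2.000e-03  1.000e-03]
```

```bash
python3 -m handwheel '0 -2 -1 -0.14 0 0 60;0 0 0 -0.14 0 0 60;0 0 0 -0.14 0 0 60;0 0 0 -0.14 0 0 60;0 0 0 -0.14 0 0 60;0 0 0 -0.14 0 0 60;0 0 0 -0.14 0 0 60;0 0 0 -0.14 0 0 60'
python3 -m handwheel '0 0 0 -0.14 0 0 60;0 0 0 -0.14 0 0 60;0 0 0 -0.14 0 0 60;0 0 0 -0.14 0 0 60;0 0 0 -0.14 0 0 60;0 0 0 -0.14 0 0 60;0 0 0 -0.14 0 0 60;0 0 0 -0.14 0 0 60'
python3 -m handwheel '0 0 0 -0.14 0 0 60;0 0 0 -0.14 0 0 60;0 0 0 -0.1 0 0 60;0 0 0 -0.073 0 0 60;0 0 0 0 0 0 60;0 0 0 0 0 0 60'
python3 - <<'E'
from fit import *
o=st();to(o,.576,.1035,.126,1.405)
c=cams.camera('wrist');cv2.imwrite('pics/w1.png',c['color']);X=cloud(c,o);bars(X)
c=cams.camera('top');bars(cloud(c))
E
```

```text
clock: 4.25
position: [0.5755, 0.0996, 0.3004]
ee_rot: [-0.54, -0.456, 0.54, -0.457]
ft_force: [-0.1, -0.1, -0.4]
grip_width: 0.702
clock: 5.05
position: [0.5755, 0.0996, 0.3003]
ee_rot: [0.214, 0.674, -0.215, 0.674]
ft_force: [-0.5, -0.1, -0.2]
grip_width: 0.703
clock: 5.65
position: [0.5755, 0.1001, 0.3002]
ee_rot: [0.06, 0.704, -0.061, 0.705]
ft_force: [-0.1, 0.0, 0.1]
grip_width: 0.702
t 5.65 p [0.5755 0.1001 0.3002] R
 [[-0.     0.171  0.985]
 [-0.001  0.985 -0.171]
 [-1.    -0.001  0.   ]] F [-0.1  0.   0.1] g 0.702 q [ 0.65  0.47 -1.24  1.42  0.44  1.56  0.84]
shift mm [ 1.742e+02  3.500e+00 -1.000e-01] turn [-0.006  0.     0.001]
bar [318, 125, 18, 109, 1817] c [0.5744 0.1061] ang -0.167 len 0.119 w 0.018 z 0.1577
bar [160, 126, 38, 109, 2315] c [ 0.5485 -0.0493] ang -0.165 len 0.12 w 0.019 z 0.1574
bar [274, 135, 14, 42, 337] c [0.561  0.1079] ang -0.139 len 0.091 w 0.02 z 0.1565
```

View pics/w1.png

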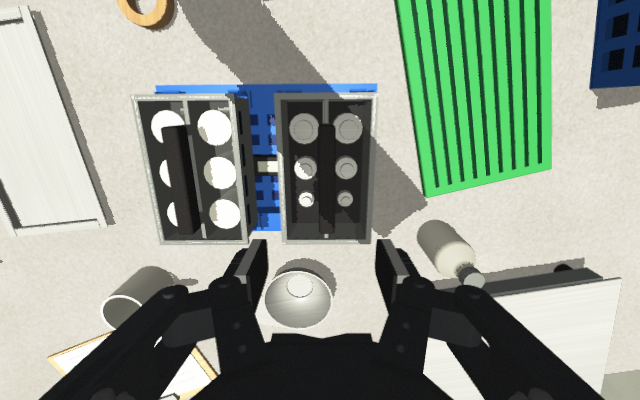

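```bash
python3 -m handwheel '20 4 0 -0.006 0 0 60;35 0 0 0 0 0 60;35 0 0 0 0 0 60;30 0 0 0 0 0 60;20 0 0 0 0 0 60;15 0 0 0 0 0 60;10 0 0 0 0 0 60;9 0 0 0 0 0 60'
python3 -m handwheel '0 0 0 0 0 0 60;0 0 0 0 0 0 60'
python3 - <<'E'
from fit import *
o=st();to(o,.576,.1045,.126,1.405)
c=cams.camera('wrist');cv2.imwrite('pics/w2.png',c['color'])
E
```

```text
clock: 6.55
position: [0.5765, 0.1049, 0.1262]
ee_rot: [0.058, 0.705, -0.058, 0.705]
ft_force: [-0.2, -0.4, 0.9]
grip_width: 0.705
clock: 6.75
position: [0.5765, 0.105, 0.1269]
ee_rot: [0.058, 0.704, -0.057, 0.705]
ft_force: [0.4, -0.8, -0.3]
grip_width: 0.701
t 6.75 p [0.5765 0.105  0.1269] R
 [[ 0.001  0.162  0.987]
 [ 0.     0.987 -0.162]
 [-1.     0.     0.001]] F [ 0.4 -0.8 -0.3] g 0.701 q [ 0.6   0.6  -1.15  1.65  0.57  1.27  0.75]
shift mm [ 0.9 -0.6 -0.5] turn [ 0.003  0.001 -0.   ]
```

View pics/w2.png

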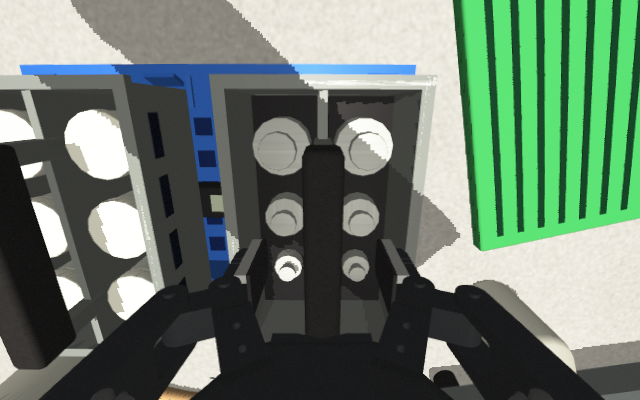

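The handle is at column 322, centred between the finger pads (252 and 392). Closing.

```bash
python3 -m handwheel '0 0 0 0 0 0 30;0 0 0 0 0 0 15;0 0 0 0 0 0 5;0 0 0 0 0 0 5;0 0 0 0 0 0 5;0 0 0 0 0 0 5' 70
python3 -m handwheel '-3 0 0 0 0 0 5;-6 0 0 0 0 0 5;-10 0 0 0 0 0 5;-15 0 0 0 0 0 5;-25 0 0 0 0 0 5;-25 0 0 0 0 0 5;-20 0 0 0 0 0 5;-10 0 0 0 0 0 5'
python3 - <<'E'
from fit import *
o=st();to(o,.570,.347,o['position'][2],0.074)
E
```

```text
clock: 7.4
position: [0.5765, 0.1052, 0.1267]
ee_rot: [0.058, 0.705, -0.057, 0.705]
ft_force: [1.3, 1.9, 3.4]
grip_width: 0.201
clock: 8.2
position: [0.5767, 0.1053, 0.2431]
ee_rot: [0.058, 0.704, -0.057, 0.706]
ft_force: [0.0, -1.2, -7.9]
grip_width: 0.197
t 8.2 p [0.5767 0.1053 0.2431] R
 [[ 0.003  0.162  0.987]
 [ 0.     0.987 -0.162]
 [-1.     0.001  0.003]] F [ 0.  -1.2 -7.9] g 0.197 q [ 0.64  0.5  -1.22  1.51  0.48  1.46  0.82]
shift mm [ 1.000e-01  2.375e+02 -4.580e+01] turn [ 1.334  0.002 -0.002]
```

```bash
python3 -m handwheel '0 10 -2 0 0 0 5;0 20 -4 0 0 0 5;0 32 -6 0 0 0 5;0 40 -7 0 0 0 5;0 40 -8 0 0 0 5;0 40 -8 0 0 0 5;0 30 -6 0 0 0 5;0 17 -4 0 0 0 5'
python3 -m handwheel '0 8 -1 0.04 0 0 5;0 0 0 0.08 0 0 5;0 0 0 0.12 0 0 5;0 0 0 0.14 0 0 5;0 0 0 0.14 0 0 5;0 0 0 0.14 0 0 5;0 0 0 0.14 0 0 5;0 0 0 0.14 0 0 5'
python3 -m handwheel '0 0 0 0.14 0 0 5;0 0 0 0.12 0 0 5;0 0 0 0.08 0 0 5;0 0 0 0.054 0 0 5;0 0 0 0 0 0 5;0 0 0 0 0 0 5'
python3 - <<'E'
from fit import *
o=st();to(o,.570,.347,0.103,0.074)
c=cams.camera('top');cv2.imwrite('pics/t2.png',c['color'])
E
```

```text
clock: 9.0
position: [0.5666, 0.3421, 0.2388]
ee_rot: [0.056, 0.706, -0.056, 0.704]
ft_force: [0.1, 0.2, -8.1]
grip_width: 0.2
clock: 9.8
position: [0.5683, 0.3467, 0.2387]
ee_rot: [0.371, 0.602, -0.373, 0.601]
ft_force: [-0.3, 1.0, -8.2]
grip_width: 0.199
clock: 10.4
position: [0.5686, 0.3465, 0.2393]
ee_rot: [0.48, 0.519, -0.481, 0.519]
ft_force: [-0.4, -0.7, -6.9]
grip_width: 0.198
t 10.4 p [0.5686 0.3465 0.2393] R
 [[-0.001  0.997  0.076]
 [-0.001  0.076 -0.997]
 [-1.    -0.001  0.001]] F [-0.4 -0.7 -6.9] g 0.198 q [-0.04  0.56 -0.88  1.29  0.43  1.48 -0.8 ]
shift mm [136.3   1.6  -0.5] turn [0.003 0.001 0.001]
```

View pics/t2.png

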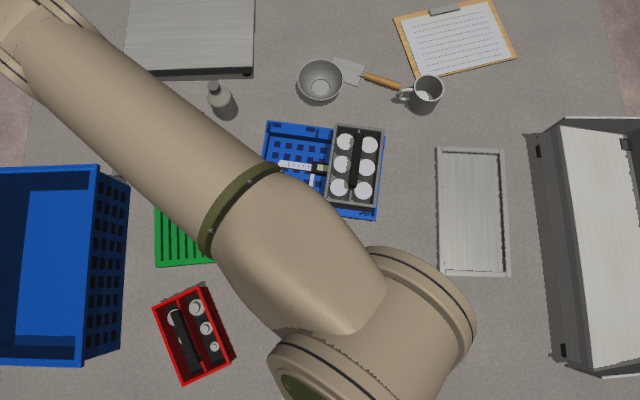

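```bash
python3 -m handwheel '10 1 0 0 0 0 5;20 0 0 0 0 0 5;30 0 0 0 0 0 5;30 0 0 0 0 0 5;20 0 0 0 0 0 5;11 0 0 0 0 0 5;6 0 0 0 0 0 5;3 0 0 0 0 0 5'
python3 -m handwheel '1.5 0 0 0 0 0 5;1 0 0 0 0 0 5;1 0 0 0 0 0 5'
```

```text
clock: 11.25
position: [0.5704, 0.3463, 0.1103]
ee_rot: [0.481, 0.518, -0.481, 0.518]
ft_force: [0.0, 0.2, -6.7]
grip_width: 0.199
clock: 11.55
position: [0.5706, 0.3464, 0.1075]
ee_rot: [0.482, 0.518, -0.481, 0.518]
ft_force: [-0.2, 0.6, -7.1]
grip_width: 0.201
```

```bash
python3 -m handwheel '1 0 0 0 0 0 5;1 0 0 0 0 0 5;1 0 0 0 0 0 5;0.7 0 0 0 0 0 5;0 0 0 0 0 0 5'
python3 -m handwheel '0.5 0 0 0 0 0 5;0.5 0 0 0 0 0 5;0 0 0 0 0 0 5'
```

```text
clock: 12.05
position: [0.5702, 0.3461, 0.1029]
ee_rot: [0.481, 0.518, -0.481, 0.518]
ft_force: [0.1, 0.3, -8.1]
grip_width: 0.195
clock: 12.35
position: [0.5705, 0.3462, 0.1027]
ee_rot: [0.481, 0.518, -0.481, 0.518]
ft_force: [-0.1, -1.0, -0.7]
grip_width: 0.196
```

```bash
python3 -m handwheel '0 0 0 0 0 0 25;0 0 0 0 0 0 40;0 0 0 0 0 0 60;0 0 0 0 0 0 60;-10 0 0 0 0 0 60;-20 0 0 0 0 0 60;-35 0 0 0 0 0 60;-40 0 0 0 0 0 60'
python3 -m handwheel '-40 0 0 0 0 0 60;-30 0 0 0 0 0 60;-10 0 0 0 0 0 60;0 0 0 0 0 0 60'
python3 - <<'E'
from fit import *
o=st()
c=cams.camera('wrist');cv2.imwrite('pics/w3.png',c['color']);X=cloud(c,o);bars(X,.12,.142,((.35,.75),(.2,.5)))
c=cams.camera('scene');X=cloud(c);bars(X);bars(X,.12,.142,((.35,.75),(.2,.5)))
to(o,.549,-.052,.29,1.405)
E
```

```text
clock: 13.15
position: [0.5698, 0.3459, 0.2082]
ee_rot: [0.481, 0.518, -0.482, 0.518]
ft_force: [0.2, -0.1, 0.0]
grip_width: 0.706
clock: 13.55
position: [0.5705, 0.3468, 0.2891]
ee_rot: [0.482, 0.518, -0.48, 0.518]
ft_force: [0.1, 0.2, -0.7]
grip_width: 0.699
t 13.55 p [0.5705 0.3468 0.2891] R
 [[ 0.003  0.997  0.074]
 [ 0.002  0.074 -0.997]
 [-1.     0.003 -0.001]] F [ 0.1  0.2 -0.7] g 0.699 q [-0.05  0.54 -0.89  1.21  0.41  1.57 -0.79]
bar [313, 125, 17, 105, 1671] c [0.57   0.3475] ang 1.646 len 0.119 w 0.018 z 0.1336
bar [441, 239, 28, 27, 514] c [0.7367 0.2687] ang 1.902 len 0.028 w 0.026 z 0.1405
bar [319, 190, 43, 37, 468] c [ 0.549  -0.0555] ang -0.161 len 0.119 w 0.02 z 0.1565
bar [419, 115, 24, 28, 239] c [0.5714 0.3446] ang 1.623 len 0.123 w 0.019 z 0.1326
bar [473, 161, 12, 14, 102] c [0.7378 0.2656] ang 2.087 len 0.028 w 0.025 z 0.1389
shift mm [ -1.6 -50.9 396.1] turn [-1.331  0.    -0.003]
```

View pics/w3.png

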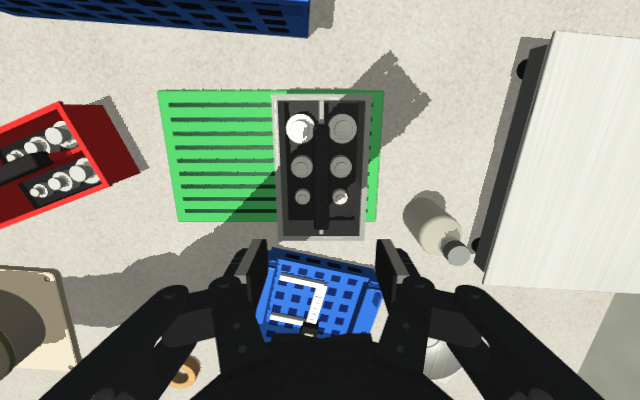

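```bash
python3 -m handwheel '0 -3 15 0 0 0 60;0 -4 35 0 0 0 60;0 -5 40 0 0 0 60;0 -5 42 0 0 0 60;0 -6 42 0 0 0 60;0 -6 42 0 0 0 60;0 -5 42 0 0 0 60;0 -5 42 0 0 0 60'
python3 -m handwheel '0 -5 40 0 0 0 60;0 -4 30 0 0 0 60;0 -2 18 -0.06 0 0 60;0 0 8 -0.14 0 0 60;0 0 0 -0.14 0 0 60;0 0 0 -0.14 0 0 60;0 0 0 -0.14 0 0 60;0 0 0 -0.14 0 0 60'
python3 -m handwheel '0 0 0 -0.14 0 0 60;0 0 0 -0.14 0 0 60;0 0 0 -0.14 0 0 60;0 0 0 -0.1 0 0 60;0 0 0 -0.05 0 0 60;0 0 0 0 0 0 60;0 0 0 0 0 0 60'
python3 - <<'E'
from fit import *
o=st()
c=cams.camera('wrist');cv2.imwrite('pics/w4.png',c['color']);X=cloud(c,o);bars(X)
to(o,.549,-.052,.126,1.405)
E
```

```text
clock: 14.45
position: [0.5525, 0.0419, 0.2855]
ee_rot: [0.481, 0.519, -0.482, 0.517]
ft_force: [1.1, 0.0, 0.5]
grip_width: 0.706
clock: 15.25
position: [0.5494, -0.0527, 0.2854]
ee_rot: [0.253, 0.661, -0.253, 0.659]
ft_force: [0.7, -0.7, 0.1]
grip_width: 0.705
clock: 15.95
position: [0.5497, -0.0526, 0.2861]
ee_rot: [0.06, 0.705, -0.059, 0.704]
ft_force: [1.0, -0.3, -0.4]
grip_width: 0.695
t 15.95 p [ 0.5497 -0.0526  0.2861] R
 [[-0.002  0.168  0.986]
 [ 0.     0.986 -0.168]
 [-1.     0.    -0.002]] F [ 1.  -0.3 -0.4] g 0.695 q [ 0.87  0.29 -1.03  1.53  0.25  1.46  1.23]
bar [313, 126, 18, 114, 1976] c [ 0.5481 -0.0517] ang -0.162 len 0.12 w 0.018 z 0.1576
shift mm [160.1   0.4  -0.5] turn [-0.003 -0.002 -0.   ]
```

```bash
python3 -m handwheel '20 0.5 -0.5 0 0 0 60;35 0 0 0 0 0 60;35 0 0 0 0 0 60;25 0 0 0 0 0 60;20 0 0 0 0 0 60;15 0 0 0 0 0 60;9 0 0 0 0 0 60;0 0 0 0 0 0 60'
python3 - <<'E'
from fit import *
o=st();to(o,.549,-.052,.126,1.405)
c=cams.camera('wrist');cv2.imwrite('pics/w5.png',c['color'])
E
```

```text
clock: 16.8
position: [0.5493, -0.0518, 0.1273]
ee_rot: [0.059, 0.705, -0.059, 0.704]
ft_force: [0.1, 0.1, 0.6]
grip_width: 0.699
t 16.8 p [ 0.5493 -0.0518  0.1273] R
 [[-0.001  0.166  0.986]
 [ 0.     0.986 -0.166]
 [-1.     0.    -0.001]] F [0.1 0.1 0.6] g 0.699 q [ 0.81  0.42 -0.97  1.74  0.37  1.18  1.14]
shift mm [ 1.3 -0.2 -0.3] turn [-0.001 -0.001 -0.   ]
```

View pics/w5.png

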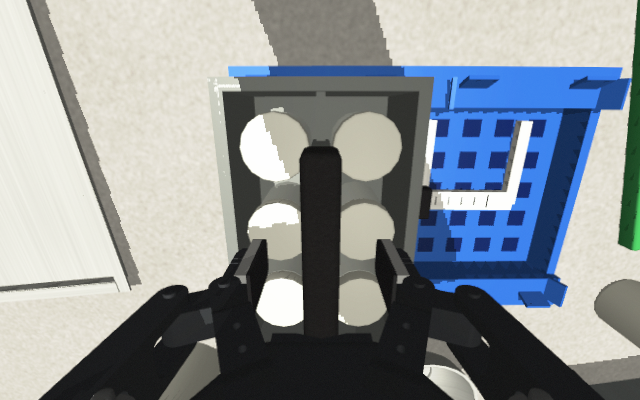

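```bash
python3 -m handwheel '0 0 0 0 0 0 30;0 0 0 0 0 0 15;0 0 0 0 0 0 5;0 0 0 0 0 0 5;0 0 0 0 0 0 5;0 0 0 0 0 0 5' 70
python3 -m handwheel '-3 0 0 0 0 0 5;-6 0 0 0 0 0 5;-10 0 0 0 0 0 5;-15 0 0 0 0 0 5;-25 0 0 0 0 0 5;-30 0 0 0 0 0 5;-25 0 0 0 0 0 5;-11 0 0 0 0 0 5'
python3 - <<'E'
from fit import *
o=st();to(o,.427,.337,o['position'][2],0.074)
E
```

```text
clock: 17.45
position: [0.5501, -0.0522, 0.1288]
ee_rot: [0.059, 0.704, -0.059, 0.705]
ft_force: [-1.6, -2.5, 5.7]
grip_width: 0.196
clock: 18.25
position: [0.5507, -0.0514, 0.2565]
ee_rot: [0.059, 0.703, -0.059, 0.706]
ft_force: [1.3, 0.5, -5.4]
grip_width: 0.2
t 18.25 p [ 0.5507 -0.0514  0.2565] R
 [[ 0.004  0.166  0.986]
 [-0.001  0.986 -0.166]
 [-1.    -0.     0.004]] F [ 1.3  0.5 -5.4] g 0.2 q [ 0.86  0.31 -1.03  1.58  0.26  1.4   1.22]
shift mm [  -0.8  362.5 -186.3] turn [ 1.33   0.003 -0.003]
```

```bash
python3 -m handwheel '0 10 -5 0 0 0 5;0 22 -11 0 0 0 5;0 34 -17 0 0 0 5;0 38 -20 0 0 0 5;0 38 -20 0 0 0 5;0 38 -20 0 0 0 5;0 38 -20 0 0 0 5;0 38 -20 0 0 0 5'
python3 -m handwheel '0 36 -18 0 0 0 5;0 32 -16 0 0 0 5;0 22 -11 0 0 0 5;0 12 -6 0.05 0 0 5;0 4 -2 0.1 0 0 5;0 0 0 0.14 0 0 5;0 0 0 0.14 0 0 5;0 0 0 0.14 0 0 5'
python3 -m handwheel '0 0 0 0.14 0 0 5;0 0 0 0.14 0 0 5;0 0 0 0.14 0 0 5;0 0 0 0.14 0 0 5;0 0 0 0.12 0 0 5;0 0 0 0.08 0 0 5;0 0 0 0 0 0 5;0 0 0 0 0 0 5'
python3 - <<'E'
from fit import *
o=st();to(o,.427,.337,0.104,0.074)
c=cams.camera('wrist');cv2.imwrite('pics/w6.png',c['color'])
E
```

```text
clock: 19.05
position: [0.4591, 0.2244, 0.2519]
ee_rot: [0.058, 0.705, -0.059, 0.704]
ft_force: [0.3, 1.3, -5.1]
grip_width: 0.199
clock: 19.85
position: [0.4252, 0.3363, 0.2516]
ee_rot: [0.256, 0.66, -0.257, 0.659]
ft_force: [-0.2, 0.4, -4.4]
grip_width: 0.197
clock: 20.65
position: [0.4258, 0.3362, 0.2522]
ee_rot: [0.48, 0.519, -0.481, 0.519]
ft_force: [0.0, 0.6, -4.2]
grip_width: 0.195
t 20.65 p [0.4258 0.3362 0.2522] R
 [[-0.001  0.997  0.077]
 [-0.001  0.077 -0.997]
 [-1.    -0.001  0.001]] F [ 0.   0.6 -4.2] g 0.195 q [ 0.06  0.26 -0.94  1.61  0.21  1.38 -0.83]
shift mm [148.2   1.5  -0.8] turn [0.003 0.001 0.001]
```

View pics/w6.png

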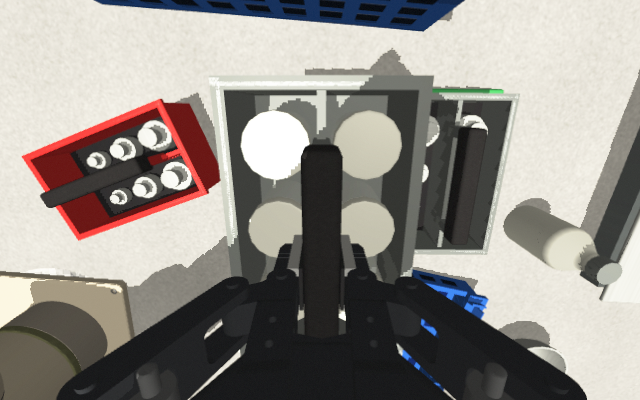

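```bash
python3 -m handwheel '10 1 -0.5 0 0 0 5;20 0 0 0 0 0 5;35 0 0 0 0 0 5;35 0 0 0 0 0 5;20 0 0 0 0 0 5;11 0 0 0 0 0 5;6 0 0 0 0 0 5;3 0 0 0 0 0 5'
python3 -m handwheel '1.5 0 0 0 0 0 5;1 0 0 0 0 0 5;1 0 0 0 0 0 5;1 0 0 0 0 0 5;0 0 0 0 0 0 5'
```

```text
clock: 21.5
position: [0.4277, 0.3369, 0.1131]
ee_rot: [0.481, 0.518, -0.481, 0.518]
ft_force: [-0.0, -0.3, -4.8]
grip_width: 0.195
clock: 22.0
position: [0.4276, 0.3367, 0.1086]
ee_rot: [0.481, 0.518, -0.481, 0.518]
ft_force: [-0.8, -0.1, -5.0]
grip_width: 0.198
```

```bash
python3 -m handwheel '1 0 0 0 0 0 5;1 0 0 0 0 0 5;1 0 0 0 0 0 5;0.7 0 0 0 0 0 5;0 0 0 0 0 0 5'
python3 -m handwheel '0.5 0 0 0 0 0 5;0.5 0 0 0 0 0 5;0 0 0 0 0 0 5'
```

```text
clock: 22.5
position: [0.4275, 0.3367, 0.1049]
ee_rot: [0.481, 0.518, -0.481, 0.518]
ft_force: [-0.9, -0.2, -2.7]
grip_width: 0.199
clock: 22.8
position: [0.4274, 0.3367, 0.1048]
ee_rot: [0.481, 0.518, -0.481, 0.518]
ft_force: [-5.1, -5.5, 10.4]
grip_width: 0.197
```

```bash
python3 -m handwheel '-0.5 0 0 0 0 0 25;0 0 0 0 0 0 40;0 0 0 0 0 0 55;0 0 0 0 0 0 55;-10 0 0 0 0 0 55;-20 0 0 0 0 0 55;-35 0 0 0 0 0 55;-40 0 0 0 0 0 55'
python3 -m handwheel '-40 0 0 0 0 0 55;-30 0 0 0 0 0 55;-10 0 0 0 0 0 55;0 0 0 0 0 0 55'
python3 - <<'E'
from fit import *
o=st()
c=cams.camera('wrist');cv2.imwrite('pics/w7.png',c['color']);X=cloud(c,o);bars(X,.12,.142,((.35,.65),(.2,.5)))
c=cams.camera('scene');X=cloud(c);bars(X,.12,.142,((.35,.65),(.2,.5)));cv2.imwrite('pics/s7.png',c['color'])
to(o,.50,.045,.29,-.166)
E
```

```text
clock: 23.6
position: [0.427, 0.3364, 0.2106]
ee_rot: [0.481, 0.518, -0.481, 0.518]
ft_force: [0.9, -0.7, 0.2]
grip_width: 0.645
clock: 24.0
position: [0.4279, 0.3372, 0.2909]
ee_rot: [0.482, 0.518, -0.48, 0.518]
ft_force: [0.1, 0.5, -0.4]
grip_width: 0.644
t 24.0 p [0.4279 0.3372 0.2909] R
 [[ 0.002  0.997  0.074]
 [ 0.001  0.074 -0.997]
 [-1.     0.002 -0.001]] F [ 0.1  0.5 -0.4] g 0.644 q [ 0.06  0.24 -0.95  1.54  0.2   1.46 -0.82]
bar [313, 125, 16, 104, 1648] c [0.4265 0.3379] ang 1.644 len 0.119 w 0.018 z 0.1336
bar [430, 126, 33, 104, 2078] c [0.5665 0.3471] ang 1.642 len 0.119 w 0.018 z 0.1334
bar [373, 99, 24, 26, 222] c [0.4301 0.3349] ang 1.623 len 0.119 w 0.019 z 0.1325
bar [419, 115, 24, 28, 238] c [0.5713 0.344 ] ang 1.618 len 0.121 w 0.019 z 0.1323
shift mm [  0.7  50.3 296.7] turn [ 0.24  -0.001 -0.002]
```

View pics/s7.png

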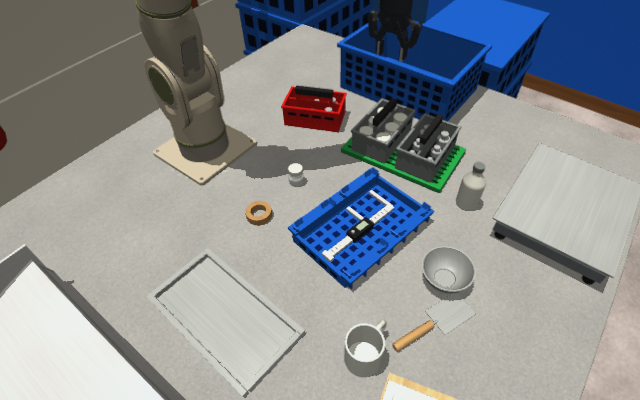

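Both totes stand upright on the board at (385,130) and (428,148). The calliper is exposed with its slide at (360,229). Moving over the crate.

```bash
python3 -m handwheel '0 10 20 0.06 0 0 60;0 14 36 0.1 0 0 60;0 16 42 0.08 0 0 60;0 20 42 0 0 0 60;0 20 42 0 0 0 60;0 20 40 0 0 0 60;0 20 25 0 0 0 60;0 10 12 0 0 0 60'
python3 -m handwheel '0 0 0 0 0 0 60;0 0 0 0 0 0 60'
python3 - <<'E'
from fit import *
o=st()
for n in ['wrist','top','scene']:
    c=cams.camera(n);cv2.imwrite(f'pics/{n}8.png',c['color']);X=cloud(c,o)
    for r in cams.outline_of(n,'calliper')[:2]:
        P=X[r['region']];P=P[~np.isnan(P[:,0])];b=c['color'][r['region']];print(n,r['conf'],r['box'],rect(P),np.round(np.median(P,0),3))
    B=c['color'].max(2)
    m=(X[...,2]>.022)&(X[...,2]<.04)&(B<90)&(abs(X[...,0]-.57)<.06)&(abs(X[...,1]-.03)<.07)
    k,l,s,_=cv2.connectedComponentsWithStats(m.astype(np.uint8))
    for i in range(1,k):
        if s[i,4]>40: print(' dark',s[i],rect(X[l==i]),np.round(np.median(X[l==i],0),4))
E
```

```text
clock: 24.9
position: [0.5283, 0.061, 0.2875]
ee_rot: [-0.54, -0.456, 0.542, -0.455]
ft_force: [-0.0, -0.2, -0.4]
grip_width: 0.699
clock: 25.1
position: [0.5273, 0.0665, 0.2886]
ee_rot: [-0.539, -0.458, 0.54, -0.457]
ft_force: [0.4, 0.7, 0.4]
grip_width: 0.702
t 25.1 p [0.5273 0.0665 0.2886] R
 [[-0.002  0.987 -0.164]
 [ 0.001 -0.164 -0.987]
 [-1.    -0.002 -0.001]] F [0.4 0.7 0.4] g 0.702 q [ 0.45  0.16 -0.74  1.59  0.11  1.44 -0.46]
wrist 0.79 [302.3, 107.5, 61.9, 150.5] [[538.6, 21.2], [239.7, 87.2], 83.0] [0.563 0.044 0.017]
 dark [343 170  22  45 576] [[567.2, 13.1], [70.2, 30.0], 80.1] [0.5671 0.0132 0.0287]
scene 0.59 [322.5, 188.7, 69.8, 75.6] [[541.0, 24.2], [253.5, 90.7], 84.4] [0.564 0.019 0.017]
 dark [347 217  27  22 203] [[568.9, 10.7], [70.1, 29.6], 78.4] [0.5712 0.0024 0.0279]
```

View pics/wrist8.png

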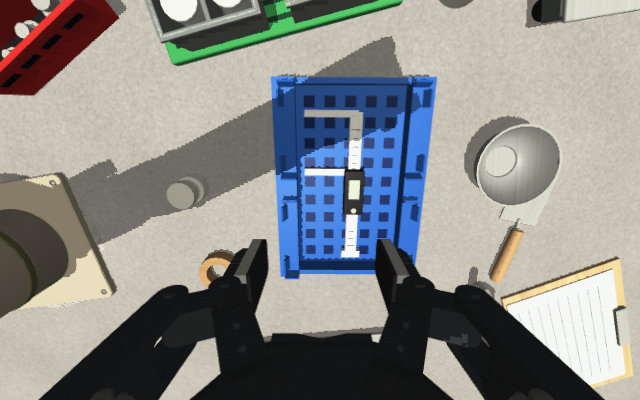

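The slide is at wrist pixels (354,192), with both jaws pointing up the image (+y) from there. It measures 70×30 mm with its top at 28.5 mm, as specified, so the grip point is (0.566, 0.009).

```bash
python3 - <<'E'
from fit import *
o=st();to(o,.5664,.0087,.12,-.172)
E
python3 -m handwheel '10 10 15 0.008 0 0 60;20 15 20 0 0 0 60;35 13 16 0 0 0 60;40 6 0 0 0 0 60;40 0 0 0 0 0 60;20 0 0 0 0 0 60;4 0 0 0 0 0 60;0 0 0 0 0 0 60'
python3 - <<'E'
from fit import *
o=st();to(o,.5664,.0087,.009,-.172)
c=cams.camera('wrist');cv2.imwrite('pics/w9.png',c['color']);X=cloud(c,o)
B=c['color'].max(2)
m=(X[...,2]>.022)&(X[...,2]<.04)&(B<90)&(abs(X[...,0]-.57)<.06)&(abs(X[...,1]-.03)<.07)
k,l,s,_=cv2.connectedComponentsWithStats(m.astype(np.uint8))
for i in range(1,k):
        if s[i,4]>40: print(' dark',s[i],rect(X[l==i]),np.round(np.median(X[l==i],0),4))
E
```

```text
t 25.4 p [0.5277 0.0658 0.2895] R
 [[ 0.     0.987 -0.164]
 [-0.    -0.164 -0.987]
 [-1.     0.     0.   ]] F [-0.3  0.9  0.4] g 0.704 q [ 0.45  0.16 -0.74  1.58  0.11  1.44 -0.46]
shift mm [169.5  47.4  50. ] turn [ 0.008  0.    -0.   ]
clock: 26.2
position: [0.5626, 0.0065, 0.1201]
ee_rot: [-0.541, -0.455, 0.542, -0.454]
ft_force: [0.8, -0.3, 0.7]
grip_width: 0.706
t 26.2 p [0.5626 0.0065 0.1201] R
 [[-0.001  0.985 -0.174]
 [ 0.    -0.174 -0.985]
 [-1.    -0.001  0.   ]] F [ 0.8 -0.3  0.7] g 0.706 q [ 0.46  0.36 -0.67  1.73  0.24  1.13 -0.45]
shift mm [111.1   3.4  -2.9] turn [-0.002  0.     0.001]
 dark [ 309  150   35   77 1811] [[567.1, 13.4], [69.2, 29.8], 80.2] [0.5676 0.0153 0.0288]
```

View pics/w9.png

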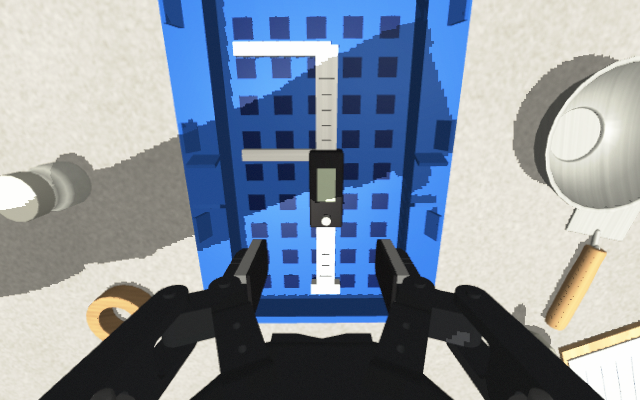

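```bash
python3 -m handwheel '15 3.5 -3 0 0 0 60;30 0 0 0 0 0 60;25 0 0 0 0 0 60;15 0 0 0 0 0 60;10 0 0 0 0 0 60;6 0 0 0 0 0 60;4 0 0 0 0 0 60;3 0 0 0 0 0 60'
python3 -m handwheel '1 0 0 0 0 0 60;1 0 0 0 0 0 60;0 0 0 0 0 0 60'
python3 - <<'E'
from fit import *
o=st();to(o,.5664,.0087,.009,-.172)
c=cams.camera('wrist');cv2.imwrite('pics/w10.png',c['color'])
E
```

```text
clock: 27.05
position: [0.5672, 0.0094, 0.0129]
ee_rot: [0.542, 0.454, -0.541, 0.455]
ft_force: [0.2, 0.2, -0.7]
grip_width: 0.698
clock: 27.35
position: [0.5668, 0.0093, 0.0106]
ee_rot: [0.542, 0.454, -0.541, 0.455]
ft_force: [0.9, -0.3, -0.4]
grip_width: 0.7
t 27.35 p [0.5668 0.0093 0.0106] R
 [[ 0.     0.985 -0.173]
 [-0.    -0.173 -0.985]
 [-1.     0.001  0.   ]] F [ 0.9 -0.3 -0.4] g 0.7 q [ 0.41  0.51 -0.61  1.8   0.36  0.94 -0.53]
shift mm [ 1.6 -0.3  0.7] turn [-0.002  0.    -0.001]
```

View pics/w10.png

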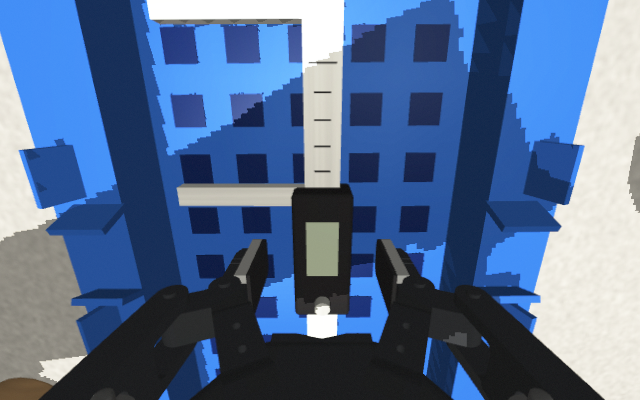

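```bash
python3 -m handwheel '0 0 0 0 0 0 40;0 0 0 0 0 0 25;0 0 0 0 0 0 15;0 0 0 0 0 0 15;0 0 0 0 0 0 15' 60
python3 -m handwheel '-3 0 0 0 0 0 15;-5 0 0 0 0 0 15;-8 0 0 0 0 0 15;-12 0 0 0 0 0 15;-20 0 0 0 0 0 15;-30 0 0 0 0 0 15;-20 0 0 0 0 0 15;-10 0 0 0 0 0 15'
python3 - <<'E'
from fit import *
o=st()
c=cams.camera('wrist');cv2.imwrite('pics/w11.png',c['color']);X=cloud(c,o)
for r in cams.outline_of('wrist','calliper')[:1]:
    P=X[r['region']];P=P[~np.isnan(P[:,0])];print(r['conf'],rect(P),np.percentile(P[:,2],[2,20,50,80,98]).round(4))
E
```

```text
clock: 27.9
position: [0.567, 0.0094, 0.0108]
ee_rot: [0.542, 0.454, -0.541, 0.455]
ft_force: [-1.2, 0.1, 5.4]
grip_width: 0.335
clock: 28.7
position: [0.5677, 0.0095, 0.1212]
ee_rot: [0.542, 0.454, -0.541, 0.456]
ft_force: [-0.3, -0.9, -1.6]
grip_width: 0.337
t 28.7 p [0.5677 0.0095 0.1212] R
 [[ 0.003  0.985 -0.173]
 [-0.    -0.173 -0.985]
 [-1.     0.003 -0.   ]] F [-0.3 -0.9 -1.6] g 0.337 q [ 0.46  0.37 -0.67  1.72  0.25  1.13 -0.46]
0.62 [[509.9, 12.8], [336.0, 176.5], 79.7] [0.1203 0.1266 0.1276 0.1392 0.1407]
```

View pics/w11.png

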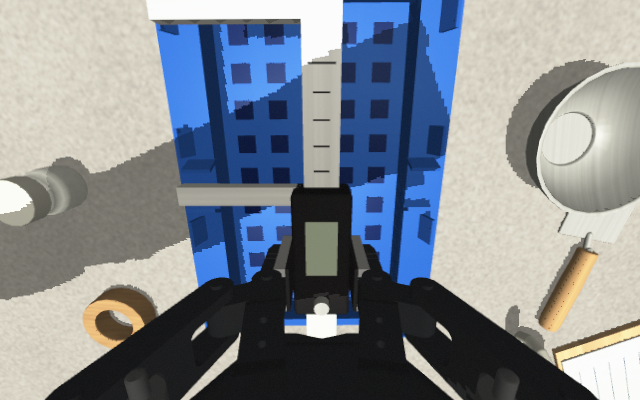

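```bash
python3 - <<'E'
from fit import *
o=manip.get_obs();to(o,.4485,-.375,.122,-1.631)
E
```

```text
shift mm [ -2.1 -50.5 399.2] turn [ 1.457 -0.002 -0.002]
```

```bash
python3 -m handwheel '-5 -1 8 0 0 0 15;-5 -2 18 0 0 0 15;0 -4 28 0 0 0 15;0 -5 36 0 0 0 15;0 -5 38 0 0 0 15;0 -5 38 0 0 0 15;0 -5 38 0 0 0 15;0 -5 38 0 0 0 15'
python3 -m handwheel '0 -5 38 0 0 0 15;0 -4 36 0 0 0 15;0 -4 32 0 0 0 15;0 -3 25 0 0 0 15;0 -2 15 0.03 0 0 15;0 -1 8 0.07 0 0 15;0 0 3 0.11 0 0 15;0 0 0 0.13 0 0 15'
python3 -m handwheel '0 0 0 0.13 0 0 15;0 0 0 0.13 0 0 15;0 0 0 0.13 0 0 15;0 0 0 0.13 0 0 15;0 0 0 0.13 0 0 15;0 0 0 0.13 0 0 15;0 0 0 0.13 0 0 15;0 0 0 0.11 0 0 15'
python3 -m handwheel '0 0 0 0.07 0 0 15;0 0 0 0.027 0 0 15;0 0 0 0 0 0 15;0 0 0 0 0 0 15'
python3 - <<'E'
from fit import *
o=st();to(o,.4485,-.375,.0078,-1.631)
for n in ['wrist','top']:
    c=cams.camera(n);cv2.imwrite(f'pics/{n}12.png',c['color'])
E
```

```text
clock: 29.6
position: [0.4915, -0.2253, 0.1275]
ee_rot: [-0.541, -0.455, 0.542, -0.454]
ft_force: [1.0, 0.1, -1.4]
grip_width: 0.338
clock: 30.4
position: [0.4461, -0.3746, 0.1276]
ee_rot: [-0.612, -0.355, 0.612, -0.354]
ft_force: [-0.1, -0.8, -1.2]
grip_width: 0.337
clock: 31.2
position: [0.4466, -0.3738, 0.1277]
ee_rot: [-0.707, -0.011, 0.707, -0.011]
ft_force: [0.4, -0.2, -1.3]
grip_width: 0.335
clock: 31.6
position: [0.4467, -0.3744, 0.1282]
ee_rot: [-0.707, 0.021, 0.707, 0.021]
ft_force: [0.5, -0.5, -2.2]
grip_width: 0.335
t 31.6 p [ 0.4467 -0.3744  0.1282] R
 [[-0.    -0.059 -0.998]
 [ 0.    -0.998  0.059]
 [-1.    -0.     0.   ]] F [ 0.5 -0.5 -2.2] g 0.335 q [ 0.83  0.33 -0.25  1.69  0.09  1.13 -1.08]
shift mm [120.4   0.5  -1.8] turn [0.002 0.    0.   ]
```

View pics/wrist12.png

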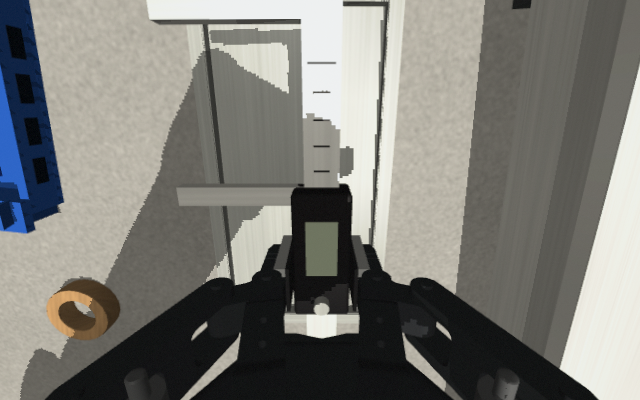

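View pics/top12.png

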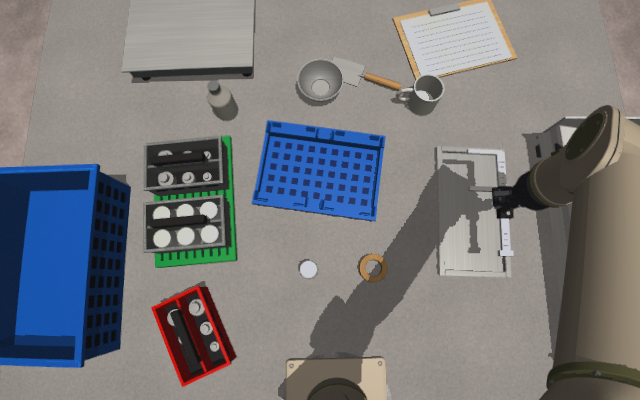

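```bash
python3 -m handwheel '12 0.5 -2 0.002 0 0 15;22 0 0 0 0 0 15;28 0 0 0 0 0 15;22 0 0 0 0 0 15;14 0 0 0 0 0 15;8 0 0 0 0 0 15;5 0 0 0 0 0 15;3 0 0 0 0 0 15'
python3 -m handwheel '1.5 0 0 0 0 0 15;1 0 0 0 0 0 15;1 0 0 0 0 0 15;0 0 0 0 0 0 15'
```

```text
clock: 32.5
position: [0.4491, -0.3755, 0.0146]
ee_rot: [0.707, -0.022, -0.707, -0.022]
ft_force: [0.2, 0.7, -1.7]
grip_width: 0.335
clock: 32.9
position: [0.4489, -0.3754, 0.0112]
ee_rot: [0.707, -0.022, -0.707, -0.022]
ft_force: [0.1, -0.8, -2.1]
grip_width: 0.335
```

```bash
python3 -m handwheel '1 0 0 0 0 0 15;1 0 0 0 0 0 15;0.7 0 0 0 0 0 15;0.5 0 0 0 0 0 15;0 0 0 0 0 0 15'
```

```text
clock: 33.4
position: [0.4488, -0.3753, 0.0079]
ee_rot: [-0.707, 0.022, 0.707, 0.022]
ft_force: [-2.2, 0.6, 0.8]
grip_width: 0.331
```

Contact (the force dropped from -2 to +0.8). Releasing gently.

```bash
python3 -m handwheel '0 0 0 0 0 0 33;0 0 0 0 0 0 38;0 0 0 0 0 0 44;0 0 0 0 0 0 46;0 0 0 0 0 0 46;-8 0 0 0 0 0 46;-15 0 0 0 0 0 46;-25 0 0 0 0 0 46'
python3 -m handwheel '-40 0 0 0 0 0 46;-45 0 0 0 0 0 60;-45 0 0 0 0 0 60;-40 0 0 0 0 0 60;-40 0 0 0 0 0 60;-20 0 0 0 0 0 60;0 0 0 0 0 0 60'
python3 - <<'E'
from fit import *
o=st()
for n in ['wrist','top','scene']:
    c=cams.camera(n);cv2.imwrite(f'pics/{n}13.png',c['color']);X=cloud(c,o)
    for r in cams.outline_of(n,'calliper')[:1]:
        P=X[r['region']];P=P[~np.isnan(P[:,0])];P=P[P[:,2]<.04];print(n,r['conf'],rect(P),np.percentile(P[:,2],[2,20,50,80,98]).round(4))
    B=c['color'].max(2)
    m=(X[...,2]>.02)&(X[...,2]<.04)&(B<90)&(abs(X[...,0]-.45)<.06)&(abs(X[...,1]+.37)<.05)
    k,l,s,_=cv2.connectedComponentsWithStats(m.astype(np.uint8))
    for i in range(1,k):
        if s[i,4]>40: print(' dark',s[i],rect(X[l==i]),np.round(np.median(X[l==i],0),4))
E
```

```text
clock: 34.2
position: [0.4482, -0.3748, 0.0562]
ee_rot: [-0.706, 0.022, 0.707, 0.022]
ft_force: [-0.0, 0.6, -0.0]
grip_width: 0.539
clock: 34.9
position: [0.4498, -0.3758, 0.291]
ee_rot: [0.709, -0.023, -0.705, -0.02]
ft_force: [0.6, 0.1, -0.8]
grip_width: 0.707
t 34.9 p [ 0.4498 -0.3758  0.291 ] R
 [[ 0.006 -0.062 -0.998]
 [-0.005 -0.998  0.062]
 [-1.     0.004 -0.006]] F [ 0.6  0.1 -0.8] g 0.707 q [ 0.83  0.23 -0.26  1.47  0.06  1.44 -1.06]
wrist 0.64 [[453.8, -344.8], [91.1, 244.2], 87.2] [0.0037 0.0131 0.0142 0.0255 0.0274]
 dark [311 138  19  46 595] [[452.0, -375.4], [27.4, 67.7], 86.0] [ 0.45   -0.3754  0.0258]
top 0.95 [[459.0, -346.4], [91.0, 242.5], 87.4] [0.0033 0.0115 0.0141 0.0247 0.0281]
 dark [476 197  14  29 253] [[451.3, -374.0], [30.5, 70.1], 87.5] [ 0.4456 -0.3697  0.0254]
scene 0.63 [[452.6, -348.6], [87.6, 247.0], 88.1] [0.0026 0.0114 0.0139 0.0245 0.028 ]
 dark [198 304  31  29 307] [[453.1, -376.6], [29.7, 69.3], 86.4] [ 0.4532 -0.379   0.025 ]
```

View pics/wrist13.png

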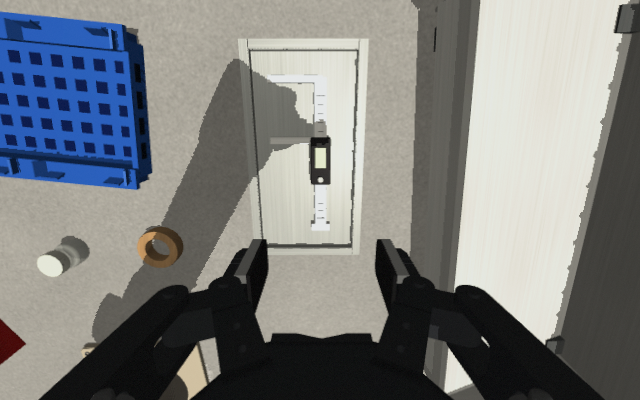

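View pics/scene13.png

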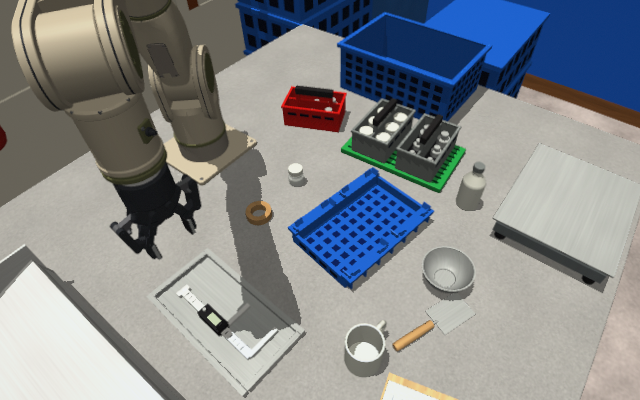

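The calliper lies flat in the tray (wrist 320,155), about 8 mm off centre across. The totes are still on the board. Now back for the jar tote: rotate first, then travel.

```bash
python3 -m handwheel '0 0 0 -0.07 0 0 60;0 0 0 -0.14 0 0 60;0 0 0 -0.14 0 0 60;0 0 0 -0.14 0 0 60;0 0 0 -0.14 0 0 60;0 0 0 -0.14 0 0 60;0 0 0 -0.14 0 0 60;0 0 0 -0.14 0 0 60'
python3 -m handwheel '0 0 0 -0.14 0 0 60;0 0 0 -0.14 0 0 60;0 0 0 -0.14 0 0 60;0 0 0 -0.14 0 0 60;0 0 0 -0.095 0 0 60;0 0 0 0 0 0 60'
python3 - <<'E'
from fit import *
o=st();to(o,.4275,.3367,.29,.074)
E
```

```text
clock: 36.0
position: [0.4485, -0.3751, 0.2849]
ee_rot: [-0.621, -0.337, 0.622, -0.337]
ft_force: [-0.2, -0.1, -0.8]
grip_width: 0.7
clock: 36.6
position: [0.4485, -0.3751, 0.285]
ee_rot: [0.481, 0.518, -0.481, 0.518]
ft_force: [-0.4, -0.2, -0.7]
grip_width: 0.702
t 36.6 p [ 0.4485 -0.3751  0.285 ] R
 [[-0.001  0.997  0.073]
 [ 0.001  0.073 -0.997]
 [-1.    -0.001 -0.001]] F [-0.4 -0.2 -0.7] g 0.702 q [ 0.98  0.25 -0.43  1.47  0.11  1.45  0.61]
shift mm [  -4.4   31.3 -711.4] turn [-0.001 -0.001  0.001]
```

```bash
python3 -m handwheel '-4 2 -20 0 0 0 60;0 2 -38 0 0 0 60;0 2 -42 0 0 0 60;0 2 -42 0 0 0 60;0 2 -42 0 0 0 60;0 2 -42 0 0 0 60;0 2 -42 0 0 0 60;0 2 -42 0 0 0 60'
python3 -m handwheel '0 2 -42 0 0 0 60;0 2 -42 0 0 0 60;0 2 -42 0 0 0 60;0 2 -42 0 0 0 60;0 2 -42 0 0 0 60;0 2 -42 0 0 0 60;0 2 -42 0 0 0 60;0 1 -42 0 0 0 60'
python3 -m handwheel '0 0 -35 0 0 0 60;0 0 -20 0 0 0 60;0 0 -10 0 0 0 60;0 0 0 0 0 0 60;0 0 0 0 0 0 60'
python3 - <<'E'
from fit import *
o=st();to(o,.4275,.3367,.104,.074)
c=cams.camera('wrist');X=cloud(c,o);bars(X,.12,.142,((.35,.65),(.2,.5)))
E
```

```text
clock: 37.4
position: [0.4417, -0.0623, 0.2897]
ee_rot: [0.482, 0.517, -0.482, 0.517]
ft_force: [0.5, -0.4, -0.1]
grip_width: 0.704
clock: 38.2
position: [0.4322, 0.2732, 0.2899]
ee_rot: [0.483, 0.516, -0.482, 0.517]
ft_force: [1.2, -0.6, -1.2]
grip_width: 0.696
clock: 38.7
position: [0.4286, 0.3353, 0.2896]
ee_rot: [0.482, 0.517, -0.482, 0.518]
ft_force: [0.5, -0.8, 0.4]
grip_width: 0.701
t 38.7 p [0.4286 0.3353 0.2896] R
 [[ 0.     0.998  0.071]
 [-0.001  0.071 -0.998]
 [-1.     0.     0.001]] F [ 0.5 -0.8  0.4] g 0.701 q [ 0.17  0.29 -1.09  1.54  0.25  1.47 -0.86]
shift mm [185.6  -1.   -1.7] turn [-0.003  0.001 -0.   ]
bar [312, 122, 17, 106, 1703] c [0.4265 0.3379] ang 1.646 len 0.119 w 0.018 z 0.1336
bar [431, 123, 33, 105, 2120] c [0.5664 0.3473] ang 1.641 len 0.119 w 0.019 z 0.1334
```

```bash
python3 -m handwheel '20 -1 -1.5 -0.003 0 0 60;35 0 0 0 0 0 60;40 0 0 0 0 0 60;35 0 0 0 0 0 60;25 0 0 0 0 0 60;15 0 0 0 0 0 60;10 0 0 0 0 0 60;5 0 0 0 0 0 60'
python3 -m handwheel '0 0 0 0 0 0 40;0 0 0 0 0 0 20;0 0 0 0 0 0 5;0 0 0 0 0 0 5;0 0 0 0 0 0 5;0 0 0 0 0 0 5' 70
python3 -m handwheel '-3 0 0 0 0 0 5;-6 0 0 0 0 0 5;-12 0 0 0 0 0 5;-22 0 0 0 0 0 5;-35 0 0 0 0 0 5;-35 0 0 0 0 0 5;-25 0 0 0 0 0 5;-12 0 0 0 0 0 5'
python3 - <<'E'
from fit import *
o=st();to(o,.5497,-.052,o['position'][2],1.405)
E
```

```text
clock: 39.55
position: [0.4279, 0.3371, 0.1046]
ee_rot: [0.481, 0.518, -0.481, 0.518]
ft_force: [-0.2, -0.2, 0.2]
grip_width: 0.704
clock: 40.15
position: [0.4275, 0.3379, 0.1055]
ee_rot: [0.481, 0.518, -0.481, 0.519]
ft_force: [-4.2, -2.0, 6.4]
grip_width: 0.201
clock: 40.95
position: [0.4278, 0.3383, 0.2576]
ee_rot: [0.482, 0.518, -0.48, 0.519]
ft_force: [-0.0, 1.4, -5.4]
grip_width: 0.196
t 40.95 p [0.4278 0.3383 0.2576] R
 [[ 0.003  0.997  0.075]
 [ 0.002  0.075 -0.997]
 [-1.     0.003 -0.001]] F [-0.   1.4 -5.4] g 0.196 q [ 0.16  0.3  -1.09  1.59  0.27  1.41 -0.88]
shift mm [-3.000e-01  9.220e+01  3.984e+02] turn [-1.33e+00  1.00e-03 -4.00e-03]
```

```bash
python3 -m handwheel '0 3 10 0 0 0 5;0 5 20 0 0 0 5;0 8 32 0 0 0 5;0 9 38 0 0 0 5;0 9 38 0 0 0 5;0 9 38 0 0 0 5;0 9 38 0 0 0 5;0 9 38 0 0 0 5'
python3 -m handwheel '0 8 36 0 0 0 5;0 8 34 0 0 0 5;0 7 30 0 0 0 5;0 5 23 0 0 0 5;0 3 15 -0.03 0 0 5;0 0 8 -0.07 0 0 5;0 0 0 -0.11 0 0 5;0 0 0 -0.14 0 0 5'
python3 -m handwheel '0 0 0 -0.14 0 0 5;0 0 0 -0.14 0 0 5;0 0 0 -0.14 0 0 5;0 0 0 -0.14 0 0 5;0 0 0 -0.14 0 0 5;0 0 0 -0.12 0 0 5;0 0 0 -0.1 0 0 5;0 0 0 -0.06 0 0 5'
python3 -m handwheel '0 0 0 0 0 0 5;0 0 0 0 0 0 5'
python3 - <<'E'
from fit import *
o=st();to(o,.5495,-.052,.15,1.405)
c=cams.camera('wrist');cv2.imwrite('pics/w14.png',c['color']);X=cloud(c,o);bars(X,.26,.30)
c=cams.camera('scene');cv2.imwrite('pics/s14.png',c['color']);bars(cloud(c),.27,.30)
E
```

```text
clock: 41.75
position: [0.5067, 0.0879, 0.2531]
ee_rot: [0.48, 0.519, -0.482, 0.518]
ft_force: [0.1, 0.2, -5.1]
grip_width: 0.196
clock: 42.55
position: [0.5482, -0.0538, 0.2528]
ee_rot: [0.382, 0.596, -0.383, 0.594]
ft_force: [0.5, 0.6, -4.7]
grip_width: 0.196
clock: 43.35
position: [0.5482, -0.0535, 0.2528]
ee_rot: [0.057, 0.706, -0.057, 0.704]
ft_force: [0.7, -0.3, -5.4]
grip_width: 0.197
clock: 43.55
position: [0.5486, -0.0531, 0.2536]
ee_rot: [0.059, 0.705, -0.059, 0.704]
ft_force: [0.5, 0.0, -5.7]
grip_width: 0.195
t 43.55 p [ 0.5486 -0.0531  0.2536] R
 [[-0.002  0.167  0.986]
 [ 0.     0.986 -0.167]
 [-1.    -0.    -0.002]] F [ 0.5  0.  -5.7] g 0.195 q [ 0.93  0.34 -1.12  1.58  0.31  1.41  1.19]
shift mm [103.6   1.2   0.9] turn [-0.002 -0.002  0.   ]
bar [267, 146, 110, 192, 9534] c [ 0.5365 -0.0508] ang -0.168 len 0.097 w 0.045 z 0.2818
bar [249, 280, 17, 9, 87] c [ 0.5362 -0.0781] ang 1.425 len 0.007 w 0.002 z 0.2983
bar [378, 280, 17, 10, 94] c [ 0.5452 -0.025 ] ang 1.365 len 0.006 w 0.002 z 0.2985
bar [329, 154, 35, 32, 448] c [ 0.5749 -0.0609] ang -0.172 len 0.069 w 0.046 z 0.2812
```

View pics/w14.png

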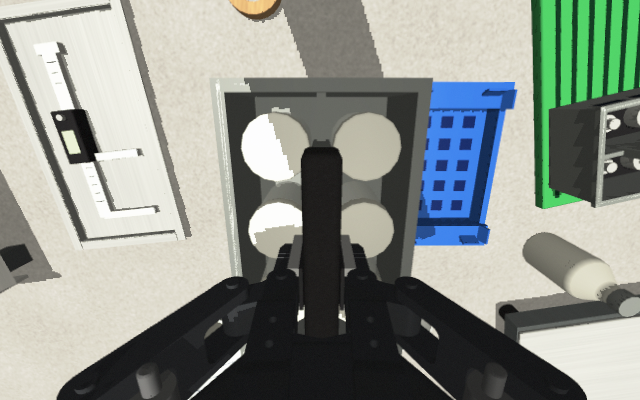

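```bash
python3 -m handwheel '12 1 1 -0.002 0 0 5;25 0 0 0 0 0 5;30 0 0 0 0 0 5;20 0 0 0 0 0 5;10 0 0 0 0 0 5;5 0 0 0 0 0 5;3 0 0 0 0 0 5;2 0 0 0 0 0 5'
python3 - <<'E'
from fit import *
o=st();to(o,.5497,-.052,.128,1.405)
E
```

```text
clock: 44.45
position: [0.5509, -0.0515, 0.1483]
ee_rot: [0.058, 0.704, -0.058, 0.705]
ft_force: [0.5, -0.7, -4.9]
grip_width: 0.202
t 44.45 p [ 0.5509 -0.0515  0.1483] R
 [[ 0.001  0.163  0.987]
 [-0.     0.987 -0.163]
 [-1.    -0.     0.001]] F [ 0.5 -0.7 -4.9] g 0.202 q [ 0.88  0.44 -1.06  1.72  0.4   1.23  1.12]
shift mm [20.3 -0.7 -1.1] turn [ 0.002  0.001 -0.   ]
```

```bash
python3 -m handwheel '3 -0.5 -1 0.002 0 0 5;3 0 0 0 0 0 5;3 0 0 0 0 0 5;2 0 0 0 0 0 5;2 0 0 0 0 0 5;2 0 0 0 0 0 5;1 0 0 0 0 0 5;0 0 0 0 0 0 5'
python3 - <<'E'
from fit import *
o=st();to(o,.5497,-.052,.128,1.405)
E
```

```text
clock: 45.25
position: [0.5493, -0.0519, 0.1316]
ee_rot: [0.059, 0.705, -0.059, 0.705]
ft_force: [-0.5, 0.0, -4.5]
grip_width: 0.199
t 45.25 p [ 0.5493 -0.0519  0.1316] R
 [[-0.     0.165  0.986]
 [-0.     0.986 -0.165]
 [-1.    -0.    -0.   ]] F [-0.5  0.  -4.5] g 0.199 q [ 0.87  0.45 -1.05  1.74  0.42  1.2   1.11]
shift mm [3.6 0.  0.4] turn [ 0. -0.  0.]
```

```bash
python3 -m handwheel '1 0 0 0 0 0 5;1 0 0 0 0 0 5;1 0 0 0 0 0 5;0.7 0 0 0 0 0 5;0 0 0 0 0 0 5'
python3 -m handwheel '0.5 0 0 0 0 0 5;0.5 0 0 0 0 0 5;0 0 0 0 0 0 5'
```

```text
clock: 45.75
position: [0.5494, -0.0522, 0.1295]
ee_rot: [0.058, 0.705, -0.059, 0.705]
ft_force: [-9.8, -2.9, 13.8]
grip_width: 0.196
clock: 46.05
position: [0.5494, -0.0523, 0.1294]
ee_rot: [0.058, 0.705, -0.06, 0.705]
ft_force: [-15.2, -2.9, 25.5]
grip_width: 0.202
```

```bash
python3 -m handwheel '-1 0 0 0 0 0 5;-0.5 0 0 0 0 0 5;0 0 0 0 0 0 5'
python3 -m handwheel '0 0 0 0 0 0 25;0 0 0 0 0 0 40;0 0 0 0 0 0 60;0 0 0 0 0 0 60;-10 0 0 0 0 0 60;-20 0 0 0 0 0 60;-35 0 0 0 0 0 60;-40 0 0 0 0 0 60'
python3 -m handwheel '-40 0 0 0 0 0 60;-20 0 0 0 0 0 60;0 0 0 0 0 0 60;0 0 0 0 0 0 60'
python3 - <<'E'
from fit import *
o=st()
c=cams.camera('wrist');cv2.imwrite('pics/w15.png',c['color']);X=cloud(c,o);bars(X)
c=cams.camera('scene');cv2.imwrite('pics/s15.png',c['color']);bars(cloud(c))
to(o,.5705,.3462,.29,.074)
E
```

```text
clock: 46.35
position: [0.5494, -0.0521, 0.1295]
ee_rot: [0.058, 0.705, -0.059, 0.705]
ft_force: [-6.3, -1.1, 6.5]
grip_width: 0.198
clock: 47.15
position: [0.5488, -0.0517, 0.2347]
ee_rot: [0.059, 0.705, -0.058, 0.704]
ft_force: [0.8, -0.1, -0.7]
grip_width: 0.701
clock: 47.55
position: [0.5493, -0.0518, 0.2937]
ee_rot: [0.058, 0.704, -0.059, 0.705]
ft_force: [0.0, 0.2, -1.4]
grip_width: 0.703
t 47.55 p [ 0.5493 -0.0518  0.2937] R
 [[ 0.001  0.165  0.986]
 [-0.     0.986 -0.165]
 [-1.    -0.     0.001]] F [ 0.   0.2 -1.4] g 0.703 q [ 0.93  0.32 -1.13  1.52  0.29  1.49  1.21]
bar [312, 126, 19, 111, 1887] c [ 0.5481 -0.0519] ang -0.165 len 0.119 w 0.018 z 0.1577
bar [319, 190, 43, 37, 470] c [ 0.5499 -0.0559] ang -0.157 len 0.119 w 0.019 z 0.1566
shift mm [  3.6 396.1 -44.8] turn [ 1.331e+00  1.000e-03 -0.000e+00]
```

View pics/s15.png

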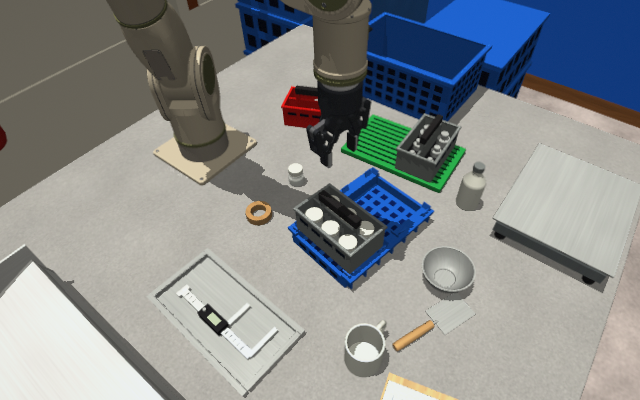

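The jar tote (340,225) is back in its bay. Its handle pose agrees with the start within 1 mm and its height is the same. Now the weight tote: reverse travel, then rotate.

```bash
python3 -m handwheel '0 20 -2 0.06 0 0 60;0 0 0 0.14 0 0 60;0 0 0 0.14 0 0 60;0 0 0 0.14 0 0 60;0 0 0 0.14 0 0 60;0 0 0 0.14 0 0 60;0 0 0 0.14 0 0 60;0 0 0 0.14 0 0 60'
python3 -m handwheel '0 0 0 0.14 0 0 60;0 0 0 0.1 0 0 60;0 0 0 0.05 0 0 60;0 0 0 0 0 0 60'
python3 - <<'E'
from fit import *
o=st();to(o,.5705,.3462,.29,.074)
E
```

```text
clock: 48.45
position: [0.5501, -0.0319, 0.2923]
ee_rot: [0.402, 0.582, -0.403, 0.581]
ft_force: [0.3, 0.2, 0.7]
grip_width: 0.703
clock: 48.85
position: [0.5502, -0.0319, 0.2925]
ee_rot: [0.481, 0.519, -0.481, 0.518]
ft_force: [0.3, 0.4, 0.1]
grip_width: 0.7
t 48.85 p [ 0.5502 -0.0319  0.2925] R
 [[-0.002  0.997  0.074]
 [ 0.     0.074 -0.997]
 [-1.    -0.002 -0.   ]] F [0.3 0.4 0.1] g 0.7 q [ 0.75  0.25 -0.91  1.52  0.2   1.47 -0.1 ]
shift mm [   2.5   48.4 -375.5] turn [ 0.    -0.     0.002]
```

```bash
python3 -m handwheel '2 3 -20 0 0 0 60;0 5 -38 0 0 0 60;0 6 -44 0 0 0 60;0 6 -44 0 0 0 60;0 6 -44 0 0 0 60;0 6 -44 0 0 0 60;0 6 -44 0 0 0 60;0 5 -44 0 0 0 60'
python3 -m handwheel '0 4 -30 0 0 0 60;0 2 -16 0 0 0 60;0 0 -7 0 0 0 60;0 0 0 0 0 0 60;0 0 0 0 0 0 60'
python3 - <<'E'
from fit import *
o=st();to(o,.5705,.3462,.1027,.074)
c=cams.camera('wrist');X=cloud(c,o);bars(X,.12,.142,((.35,.65),(.2,.5)))
E
```

```text
clock: 49.65
position: [0.5693, 0.2938, 0.2905]
ee_rot: [0.48, 0.519, -0.481, 0.519]
ft_force: [1.2, -0.3, -0.3]
grip_width: 0.702
clock: 50.15
position: [0.5718, 0.3446, 0.2913]
ee_rot: [0.481, 0.518, -0.481, 0.518]
ft_force: [-0.1, -1.2, -1.1]
grip_width: 0.701
t 50.15 p [0.5718 0.3446 0.2913] R
 [[-0.     0.997  0.074]
 [-0.001  0.074 -0.997]
 [-1.    -0.     0.001]] F [-0.1 -1.2 -1.1] g 0.701 q [-0.02  0.56 -0.94  1.2   0.45  1.59 -0.8 ]
shift mm [188.6  -1.2  -1.9] turn [0.    0.001 0.   ]
bar [313, 122, 17, 105, 1671] c [0.5699 0.3476] ang 1.642 len 0.119 w 0.018 z 0.1336
```

```bash
python3 -m handwheel '20 -1 -2 0 0 0 60;35 0 0 0 0 0 60;40 0 0 0 0 0 60;35 0 0 0 0 0 60;27 0 0 0 0 0 60;15 0 0 0 0 0 60;10 0 0 0 0 0 60;5 0 0 0 0 0 60'
python3 -m handwheel '1 0 0 0 0 0 40;0 0 0 0 0 0 20;0 0 0 0 0 0 5;0 0 0 0 0 0 5;0 0 0 0 0 0 5;0 0 0 0 0 0 5' 70
python3 -m handwheel '-3 0 0 0 0 0 5;-6 0 0 0 0 0 5;-12 0 0 0 0 0 5;-22 0 0 0 0 0 5;-35 0 0 0 0 0 5;-35 0 0 0 0 0 5;-25 0 0 0 0 0 5;-12 0 0 0 0 0 5'
python3 - <<'E'
from fit import *
o=st();to(o,.5765,.105,o['position'][2],1.405)
E
```

```text
clock: 51.0
position: [0.5707, 0.3473, 0.1046]
ee_rot: [0.481, 0.518, -0.481, 0.518]
ft_force: [1.0, -0.6, -0.2]
grip_width: 0.704
clock: 51.6
position: [0.5708, 0.3481, 0.1047]
ee_rot: [0.482, 0.518, -0.48, 0.519]
ft_force: [0.2, -1.0, 6.3]
grip_width: 0.196
clock: 52.4
position: [0.5705, 0.3484, 0.2568]
ee_rot: [0.482, 0.518, -0.48, 0.519]
ft_force: [-0.1, -0.7, -7.9]
grip_width: 0.199
t 52.4 p [0.5705 0.3484 0.2568] R
 [[ 0.003  0.997  0.075]
 [ 0.002  0.075 -0.997]
 [-1.     0.003 -0.002]] F [-0.1 -0.7 -7.9] g 0.199 q [-0.01  0.58 -0.94  1.26  0.46  1.52 -0.81]
shift mm [ -0.5 -12.3 243.1] turn [-1.33   0.    -0.004]
```

```bash
python3 -m handwheel '0 -1 10 0 0 0 5;0 -2 20 0 0 0 5;0 -2 32 0 0 0 5;0 -2 38 0 0 0 5;0 -2 38 0 0 0 5;0 -2 36 0 0 0 5;0 -2 30 0 0 0 5;0 -1 20 -0.03 0 0 5'
python3 -m handwheel '0 0 12 -0.06 0 0 5;0 0 6 -0.1 0 0 5;0 0 0 -0.14 0 0 5;0 0 0 -0.14 0 0 5;0 0 0 -0.14 0 0 5;0 0 0 -0.14 0 0 5;0 0 0 -0.14 0 0 5;0 0 0 -0.14 0 0 5'
python3 -m handwheel '0 0 0 -0.12 0 0 5;0 0 0 -0.1 0 0 5;0 0 0 -0.06 0 0 5;0 0 0 -0.02 0 0 5;0 0 0 0 0 0 5;0 0 0 0 0 0 5'
python3 - <<'E'
from fit import *
o=st();to(o,.5746,.105,.15,1.405)
c=cams.camera('wrist');cv2.imwrite('pics/w16.png',c['color'])
E
```

```text
clock: 53.2
position: [0.5725, 0.1188, 0.2514]
ee_rot: [0.473, 0.525, -0.475, 0.525]
ft_force: [-0.1, -0.9, -7.9]
grip_width: 0.201
clock: 54.0
position: [0.5744, 0.1041, 0.2516]
ee_rot: [0.161, 0.689, -0.162, 0.688]
ft_force: [-0.3, -0.4, -6.8]
grip_width: 0.2
clock: 54.6
position: [0.575, 0.105, 0.2529]
ee_rot: [0.059, 0.705, -0.059, 0.704]
ft_force: [-0.2, 0.9, -7.9]
grip_width: 0.198
t 54.6 p [0.575  0.105  0.2529] R
 [[-0.001  0.167  0.986]
 [-0.     0.986 -0.167]
 [-1.    -0.001 -0.001]] F [-0.2  0.9 -7.9] g 0.198 q [ 0.64  0.49 -1.22  1.5   0.46  1.48  0.82]
shift mm [102.9   0.   -0.4] turn [-0.002 -0.001  0.001]
```

View pics/w16.png

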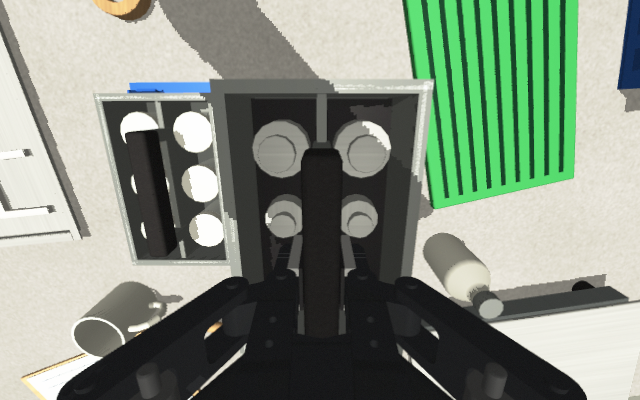

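```bash
python3 -m handwheel '12 0 0 -0.002 0 0 5;25 0 0 0 0 0 5;30 0 0 0 0 0 5;20 0 0 0 0 0 5;10 0 0 0 0 0 5;5 0 0 0 0 0 5;2 0 0 0 0 0 5;0 0 0 0 0 0 5'
python3 - <<'E'
from fit import *
o=st();to(o,.5746,.105,.1287,1.405)
E
```

```text
clock: 55.45
position: [0.5757, 0.1056, 0.1501]
ee_rot: [0.058, 0.704, -0.058, 0.705]
ft_force: [-0.3, -0.0, -6.8]
grip_width: 0.195
t 55.45 p [0.5757 0.1056 0.1501] R
 [[ 0.001  0.163  0.987]
 [ 0.     0.987 -0.163]
 [-1.     0.     0.001]] F [-0.3 -0.  -6.8] g 0.195 q [ 0.61  0.57 -1.16  1.63  0.54  1.3   0.77]
shift mm [21.4 -0.8 -1. ] turn [ 0.002  0.001 -0.   ]
```

```bash
python3 -m handwheel '3 -0.5 -1 0.002 0 0 5;3 0 0 0 0 0 5;3 0 0 0 0 0 5;3 0 0 0 0 0 5;2 0 0 0 0 0 5;2 0 0 0 0 0 5;1 0 0 0 0 0 5;0 0 0 0 0 0 5'
python3 -m handwheel '1 0 0 0 0 0 5;1 0 0 0 0 0 5;1 0 0 0 0 0 5;0 0 0 0 0 0 5'
```

```text
clock: 56.25
position: [0.5742, 0.1051, 0.1324]
ee_rot: [0.059, 0.705, -0.059, 0.705]
ft_force: [-0.6, 0.2, -7.0]
grip_width: 0.197
clock: 56.65
position: [0.5742, 0.105, 0.1293]
ee_rot: [0.058, 0.705, -0.059, 0.705]
ft_force: [0.1, -0.4, -7.1]
grip_width: 0.2
```

```bash
python3 -m handwheel '0.5 0 0 0 0 0 5;0.5 0 0 0 0 0 5;0 0 0 0 0 0 5'
python3 -m handwheel '0.4 0 0 0 0 0 5;0 0 0 0 0 0 5'
```

```text
clock: 56.95
position: [0.5743, 0.105, 0.1287]
ee_rot: [0.058, 0.705, -0.059, 0.705]
ft_force: [-1.3, -0.9, -4.7]
grip_width: 0.2
clock: 57.15
position: [0.5743, 0.1051, 0.1287]
ee_rot: [0.058, 0.705, -0.059, 0.705]
ft_force: [-5.1, -2.7, 4.3]
grip_width: 0.2
```

Seated at the expected height, with the force changing sign on contact. Releasing.

```bash
python3 -m handwheel '0 0 0 0 0 0 25;0 0 0 0 0 0 40;0 0 0 0 0 0 60;0 0 0 0 0 0 60;-10 0 0 0 0 0 60;-20 0 0 0 0 0 60;-35 0 0 0 0 0 60;-40 0 0 0 0 0 60'
python3 -m handwheel '-40 0 0 0 0 0 60;-20 0 0 0 0 0 60;0 0 0 0 0 0 60;0 0 0 0 0 0 60'
python3 - <<'E'
from fit import *
o=st()
c=cams.camera('wrist');cv2.imwrite('pics/w17.png',c['color']);X=cloud(c,o);bars(X)
c=cams.camera('scene');cv2.imwrite('pics/s17.png',c['color']);X=cloud(c);bars(X)
for lo,hi in((-.14,.02),(.03,.2)):
    m=(X[...,2]>0.112)&(X[...,2]<.122)&(X[...,1]<hi)&(X[...,1]>lo)&(X[...,0]>.4)&(X[...,0]<.75);P=X[m];A=np.c_[P[:,:2],np.ones(len(P))];print('rim z',np.median(P[:,2]),'slope',np.linalg.lstsq(A,P[:,2],rcond=None)[0][:2].round(3),len(P))
for t in['mug','spray_bottle']:
    r=cams.outline_of('scene',t)[0];P=X[r['region']];P=P[~np.isnan(P[:,0])];print(t,np.median(P,0).round(3))
E
```

```text
clock: 57.95
position: [0.5737, 0.105, 0.2343]
ee_rot: [0.058, 0.705, -0.058, 0.704]
ft_force: [1.3, -0.2, -0.2]
grip_width: 0.703
clock: 58.35
position: [0.5743, 0.1052, 0.2935]
ee_rot: [0.058, 0.704, -0.059, 0.705]
ft_force: [-0.1, 0.2, 0.1]
grip_width: 0.697
t 58.35 p [0.5743 0.1052 0.2935] R
 [[ 0.001  0.165  0.986]
 [-0.     0.986 -0.165]
 [-1.    -0.     0.001]] F [-0.1  0.2  0.1] g 0.697 q [ 0.64  0.47 -1.23  1.43  0.44  1.55  0.84]
bar [313, 127, 18, 111, 1892] c [0.5739 0.1053] ang -0.168 len 0.119 w 0.018 z 0.1576
bar [153, 128, 38, 110, 2417] c [ 0.5488 -0.0496] ang -0.165 len 0.119 w 0.019 z 0.1574
bar [367, 157, 42, 32, 412] c [0.5755 0.101 ] ang -0.159 len 0.12 w 0.021 z 0.1563
bar [319, 190, 43, 37, 471] c [ 0.5494 -0.0558] ang -0.16 len 0.121 w 0.021 z 0.1565
rim z 0.1167803329128217 slope [-0.001  0.001] 974
rim z 0.11677424627551569 slope [-0.    -0.002] 833
mug [ 0.752 -0.238  0.042]
spray_bottle [0.743 0.249 0.079]
```

View pics/s17.png

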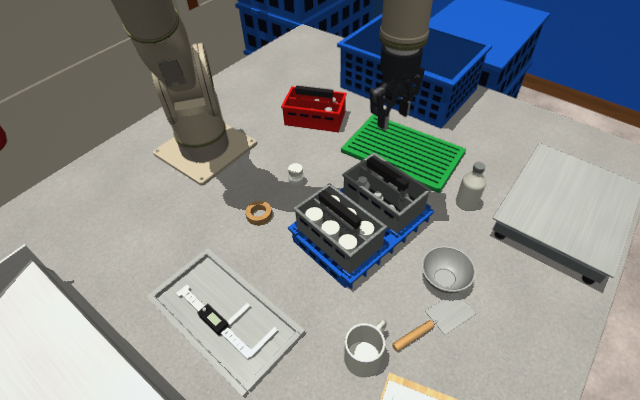

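View pics/w17.png

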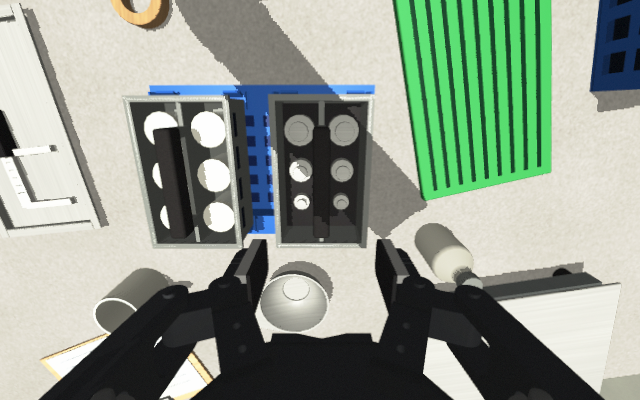

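Both totes are level (rims at 117 mm, slope under 0.003), in their own bays, and within about 1 mm of their start poses. The mug and bottle have not moved, and the gripper is clear. Handing in.

```bash
python3 -c "
from workcell import hand_in
print(hand_in())"
```

```text
the job is handed in; nothing more can be done
None
```

I set both totes aside on the draining board, laid the calliper flat in the instrument tray, put each tote back on its own bay, and handed the job in at about 58 s. No verdict was reported.

- **Totes:** In the last pictures both handles were within about 1 mm of their starting places in the same camera. The rims were level at 117 mm, as they should be when seated.
- **Calliper:** It lies flat, with its middle about 8 mm off the tray's centre across. I placed it there on purpose to keep the fingers off the tray side.
- **Mug and bottle:** Their measured positions had not changed.
- **Cameras:** They disagreed with each other by up to about 6 mm in y, so I compared before and after within one camera.
- **Jar tote seating:** As it was seated, the wrist force rose briefly to about 30 N, against a limit of 120 N. I backed off before releasing.

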